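# Air the stone dish: pry its lid up edge-first and set it back centred

## Task

Pick up the lid lifter and, with its blade under the lip of the dish's lid, raise one edge of the lid until it just clears the dish's rim (a good finger's breadth) while the opposite edge stays on the dish; keep it so for two seconds to air the stones, then lower it gently. Set the lid back level and centred, with an even gap to the dish all round, nudging it with the lifter where needed; touch the lid with nothing but the lifter. Lay the lifter down on the cabinet top clear of the dish, and do not disturb the other things.

Things in the scene. Friction and masses are not known exactly. Their poses are not given: they have to be found in the camera images.
- dish_mouth (a point): Centre of the mouth of a round white dish, at its rim, 43 mm above the cabinet top; z up. The dish (outer radius 36.5 mm, wall 3 mm) stands in the middle of a round wooden holder (radius 56 mm, flat top 22 mm above the cabinet top). Both are fixed.
- lid: Aluminium lid, 13 mm high, about 90 g, seated, off centre. A 3 mm disc rests on the dish's rim; its skirt (inner radius 41.5, outer 44 mm) hangs 10 mm below the rim, with 5 mm of play round the dish. A lip 3 mm thick, radius 50 mm, runs round the skirt's foot. Origin: lid's centre, level with the lip's underside (seated: 33 mm up, 11 mm above the holder; skirt bare from 36 to 46 mm up); z up.
- lifter_grip (a point): Centre of the lid lifter's handle, a dark wooden slab 70 mm long (x), 18 wide (y), 26 tall (z, up), loose on the cabinet top on its underside; 120 g. x points to the blade: flat steel, 16 mm wide, 3 thick, straight on from the handle, ending 115 mm from this origin; its underside is 6 mm above the handle's underside.
- eye_loupe: Bystander: black eye loupe, 41 mm across, 30 mm tall; origin under its centre.
- display_box: Bystander: clear display box 53x53x42 mm; origin under its centre.
- tweezers: Bystander: steel tweezers 136 mm long, lying flat along their own y, 10 mm high; origin under the centre.

How it is judged (in metres and radians):
On the way, in this order (a step that is already met when the one before it is completed fails the run):
1. One edge of the lid is held up on the lifter, tilted 0.13 to 0.35 rad, the opposite edge still on the dish, for 1 s (angle between lid's own z axis and vertical between 0.13 and 0.35 rad and contact force between lifter and lid above 0.05 N and contact force between lid and dish above 0.05 N), for 1 s.
2. The lid is back down level on the dish (angle between lid's own z axis and vertical below 0.03 rad and height (world z) of lid below 0.035 m), for 0.2 s.
At the end, for the whole second after the job is handed in: The lid lies level on the dish (tilt under 0.03 rad, lip's underside 31 to 35 mm up), centred within 2.5 mm, at rest; the lifter lies at rest on the cabinet top, its handle's centre 4 to 16 mm up, touching neither lid nor dish (all of step 2 and horizontal distance between lid and dish_mouth below 0.0025 m and height (world z) of lid above 0.031 m and linear speed of each of lid, lifter below 0.02 m/s and height (world z) of lifter_grip between 0.004 and 0.016 m and contact force between lifter and lid below 0.02 N and contact force between lifter and dish below 0.02 N).
It fails at once if The lid is tipped up more than 0.38 rad (angle between lid's own z axis and vertical above 0.38 rad).
It fails at once if The lid comes off: its centre moves more than 15 mm from the dish's (horizontal distance between lid and dish_mouth above 0.015 m).
It fails at once if The lid is dropped (faster than 0.22 m/s) (linear speed of lid above 0.22 m/s).
It fails at once if The lid is touched by the gripper or arm (over 0.5 N) (contact force between any of the fingers, the arm and lid above 0.5 N).
It fails at once if The eye loupe, display box or tweezers are moved more than 15 mm (distance of any of eye_loupe, display_box, tweezers from where it was at the start of the episode above 0.015 m).
It also fails if it takes over 72 s, if anything falls off the work surface, if the arm or the gripper's body presses on something with over 40 N, if the wrist force passes 120 N, or if a joint passes its speed limit or range.

## Robot

A 6-joint arm with a two-finger parallel gripper is mounted at the origin on a cart in front of the work surface, level with it; the furniture and walls round the work are solid. World frame = base frame: x ahead of the robot, y to its left, z up, the work surface at z = 0. Lengths are in mm, angles in rad, forces in N, time in s.
With the tool pointing down it reaches from about 325 to 925 mm from the base axis. Payload 3.1 kg.
Tool frame: the origin (TCP) lies between the finger pads; the fingertips stand 8 mm ahead of it and the grasp point (between the pads) lies 11 mm behind it; y points along the fingers, x is the direction in which the jaws open and shut, and the axes are right-handed (so a half turn about y gives the same grasp; the last joint's range is limited). The gripper opens to 85 mm and grips with 20 to 120 N. Pads are 22 mm wide; open, the fingers measure 114 mm over their backs; the gripper's body (76 mm by 85 mm) begins 54 mm behind the grasp point. The pads swing forward as they close: fully open they stand 13 mm farther back than shut.
Start: joints at [1.211, 0.217, 1.613, -0, 1.311, -0.112], TCP at [153.275, 605.926, 239.3] pointing down, gripper open.
Joint ranges: [-2.75, 2.75], [-0.78, 2.1], [0.31, 2.55], [-1.13, 4.27], [0.13, 2.63], [-2.58, 2.58]. Speed limits (rad/s): [2.79, 2.79, 3.14, 3.14, 3.14, 3.14].

## Interface

Orientations are given as a rotation vector (axis times angle).
In Python, from workcell import read_state, get_image, calibration, ctrl, spotter gives the robot as it stands.
- The arm moves only by the tool move_arm, never from a script. Its argument "deltas" is a list that holds one entry, the list of rows, each a list of 5 numbers: the shift along the tool's x, y, z in m, then the turn about the tool's y in rad, then the closure, from -1 (fully open) to 1 (shut). A call has exactly 10 rows; each row shifts and turns the pose as measured when the row begins, along the tool's axes as they then stand; what a row does not reach is not made up. A row lasts 1/8 s, in which the tool goes at most 62.5 mm and 10.7 degrees, less where a joint would pass 70% of its speed; a pose out of reach is approached as far as the arm can. A call with a gripper value outside its range is refused whole. The fingers move at their own pace and stop on an object; the grip force is fixed at half the most. Time passes only in rows, so rows that do not move let the fingers close, or fill a call up. It gives the time, the measured TCP pose, the force and the opening at its end, in the units of the state.
- read_state(): the state, without advancing time (a new reading comes with each control period).
- get_image(name): name is "scene" or "top"; returns (picture, depth): 400x640x3 uint8, red, green, blue; 400x640 float32, mm along the optical axis (not along the pixel's ray), 0 where there is no reading.
- calibration(name): a dict with "camera_matrix" (3x3 intrinsics, pixels), "world_from_camera" (4x4, takes a point from camera to world coordinates). Camera axes: x right, y up, looking along -z (the intrinsics and any distortion apply to the point x, -y, -z); pixel columns grow to the right and rows downward; lengths in mm; the calibration is good to about 2 mm. A picture is of the moment at which its call begins. calibration takes no time and is no camera call.
- ctrl.sign_off(): hands the job in, once; it reports no verdict.
Trained networks look in the newest picture that a camera, given by its name, has taken for a name from the list of things; names that differ only in an ending like _2 or _b are one class to them, and where a whole thing is asked for, a point or a joint stands for the part that bears it (a point fixed in the world has none). Each returns a list of dicts, best first, with "p" (0 to 1); they miss things now and then, are a little off and sometimes report something else, mostly with a low value. They report only what shows in the picture. A call takes as long as a camera call.
- spotter.trace(camera, query): "mask" (400x640 bool, what is visible of it) and "bbox" ([left, top, right, bottom] in pixels, round what is visible of it).
- spotter.place_of(camera, query): "point" ([column, row] in pixels: a listed point, or the origin of a listed thing).
The state is a dict: "clock": time; "joint_pos": joint angles; "dq": joint speeds; "effort": joint torques, N m; "ee_pos": TCP position; "orientation": TCP orientation; "contact_force": force on the tool from outside, world axes, zero at the start; "wrist_torque": the same for the moment, N m; "width": opening from 0.0 (shut) to 1.0 (fully open).
Only numpy, scipy, OpenCV 4.12 (cv2) and the standard library are available. Lean on these libraries where they do the work, as an engineer would, in place of code of your own. Each camera call takes 0.05 s, during which the arm holds its last target. There are 200 camera calls.

## Working session

There is one attempt and no reset: what is moved stays moved. The work goes in short steps, Python scripts to look and compute and a tool call to move; the robot and the scene stay as the last step left them, time stands still between calls to the robot, and variables do not carry over. Pictures are saved under pics/ and viewed, about 8 in all and at most 12, crops included, and the job is handed in when it is done.

Besides the shell and the picture viewer there is one more tool, called after "Request:" by a JSON object that holds its "api" and its "payload". move_arm: Moves the arm, as the interface text tells. Its arguments: {"type":"object","properties":{"deltas":{"type":"array","items":{"type":"array","items":{"type":"array","items":{"type":"number"}}}}},"required":["deltas"]}

```bash
mkdir -p pics; ls
cat > h.py <<'E'
import numpy as np, cv2
from workcell import read_state, get_image, calibration, ctrl, spotter
def ray(cam,px):
    c=calibration(cam);K=np.array(c["camera_matrix"]);T=np.array(c["world_from_camera"])
    u=np.linalg.solve(K,[px[0],px[1],1.0]);d=T[:3,:3]@np.array([u[0],-u[1],-1.0])
    return T[:3,3],d
def at_z(cam,px,z):
    o,d=ray(cam,px);return o+d*(z-o[2])/d[2]
def cloud(cam,depth):
    c=calibration(cam);K=np.array(c["camera_matrix"]);T=np.array(c["world_from_camera"])
    v,u=np.mgrid[:depth.shape[0],:depth.shape[1]]
    x=(u-K[0,2])/K[0,0]*depth;y=(v-K[1,2])/K[1,1]*depth
    P=np.stack([x,-y,-depth],-1)@T[:3,:3].T+T[:3,3];P[depth<=0]=np.nan
    return P
def save(n,im): cv2.imwrite("pics/"+n,cv2.cvtColor(im,cv2.COLOR_RGB2BGR))
E
python3 - <<'E'
from h import *
s=read_state();print({k:np.round(v,3) for k,v in s.items()})
for cam in("top","scene"):
    c=calibration(cam);print(cam,{k:np.round(v,3).tolist() for k,v in c.items()})
    im,d=get_image(cam);save(cam+"0.png",im);P=cloud(cam,d)
    for n,z in(("dish_mouth",43),("lid",33),("lifter_grip",13),("eye_loupe",0),("display_box",0),("tweezers",0)):
        r=spotter.place_of(cam,n)
        for q in r[:2]: print(cam,n,round(q["p"],2),np.round(q["point"],1),np.round(at_z(cam,q["point"],z),1))
        if n in("lid","lifter_grip"):
            for q in spotter.trace(cam,n)[:1]:
                m=q["mask"]; X=P[m]; X=X[~np.isnan(X[:,0])]
                print(" mask",q["p"],q["bbox"],m.sum(),np.round(np.percentile(X,[1,50,99],axis=0),1).tolist())
E
```

```text
pics
{'clock': np.float64(0.0), 'joint_pos': array([ 1.211,  0.218,  1.615,  0.   ,  1.311, -0.112]), 'dq': array([-0.002,  0.001, -0.003,  0.001, -0.002, -0.001]), 'effort': array([ 2.0000e-03, -3.9684e+01, -3.0386e+01,  0.0000e+00,  1.0000e-02,
        0.0000e+00]), 'ee_pos': array([152.973, 605.15 , 237.953]), 'orientation': array([-1.318, -1.023,  1.027]), 'contact_force': array([-0.117,  0.408,  0.235]), 'wrist_torque': array([-0.001, -0.039,  0.019]), 'width': np.float64(1.001)}
top {'camera_matrix': [[383.995, 0.0, 316.851], [0.0, 383.995, 199.001], [0.0, 0.0, 1.0]], 'world_from_camera': [[-0.03, 0.986, -0.164, 462.389], [-0.999, -0.033, -0.016, -69.016], [-0.021, 0.164, 0.986, 907.443], [0.0, 0.0, 0.0, 1.0]]}
 mask 0.8 [275.1, 167.7, 318.5, 210.2] 1429 [[585.9, -55.6, 23.7], [629.7, -8.5, 45.9], [677.5, 39.2, 49.8]]
top lifter_grip 0.66 [367.1 249.9] [ 488.8 -166.5   13. ]
 mask 0.76 [345.8, 205.7, 377.6, 264.5] 528 [[456.8, -181.5, -1.8], [515.4, -155.5, 11.8], [595.4, -130.2, 28.9]]
top eye_loupe 0.56 [267.7 152.2] [734.  63.   0.]
top display_box 0.89 [386.4 149.9] [ 729.3
[... 154 characters left out ...]
0.0, 314.896], [0.0, 431.76, 201.178], [0.0, 0.0, 1.0]], 'world_from_camera': [[-0.826, 0.392, -0.405, 256.602], [-0.563, -0.559, 0.609, 471.408], [0.013, 0.731, 0.682, 652.993], [0.0, 0.0, 0.0, 1.0]]}
scene lid 0.74 [292.1 222.1] [627.   -5.2  33. ]
 mask 0.61 [267.6, 204.0, 316.9, 238.8] 1503 [[585.0, -56.5, 18.4], [626.2, 1.0, 44.0], [673.5, 40.9, 47.0]]
scene lifter_grip 0.98 [388.9 211.6] [ 489.1 -163.4   13. ]
 mask 0.87 [340.7, 203.9, 405.5, 221.6] 676 [[455.9, -179.2, -2.6], [507.5, -154.7, 9.4], [596.0, -129.0, 26.3]]
scene eye_loupe 0.64 [231.5 234.7] [726.7  69.    0. ]
scene display_box 0.55 [309.6 166.7] [ 723.3 -205.3    0. ]
scene tweezers 0.6 [268.8 206.5] [716.6 -39.6   0. ]
```

Run:
```python
import cv2,numpy as np
a=cv2.imread("pics/top0.png")[110:290,230:430];b=cv2.imread("pics/scene0.png")[130:280,200:440]
a=cv2.resize(a,None,fx=3,fy=3,interpolation=2)[:, :];cv2.imwrite("pics/v1.png",a)
b=cv2.resize(b,None,fx=3.3,fy=3.3,interpolation=2);cv2.imwrite("pics/v2.png",b)
```

```text
(no output)
```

View pics/v1.png

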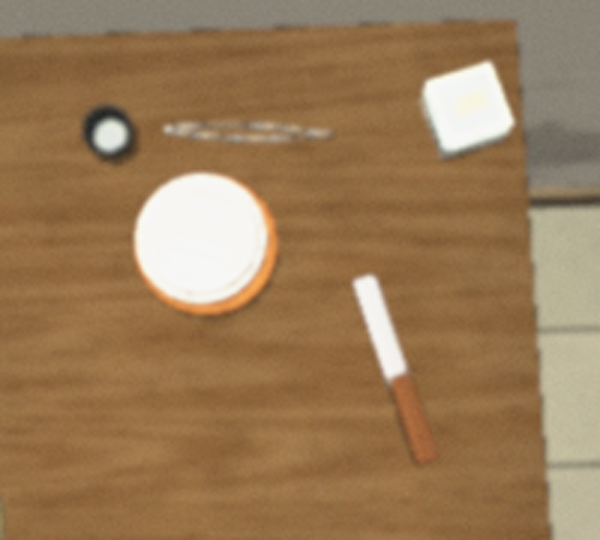

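View pics/v2.png

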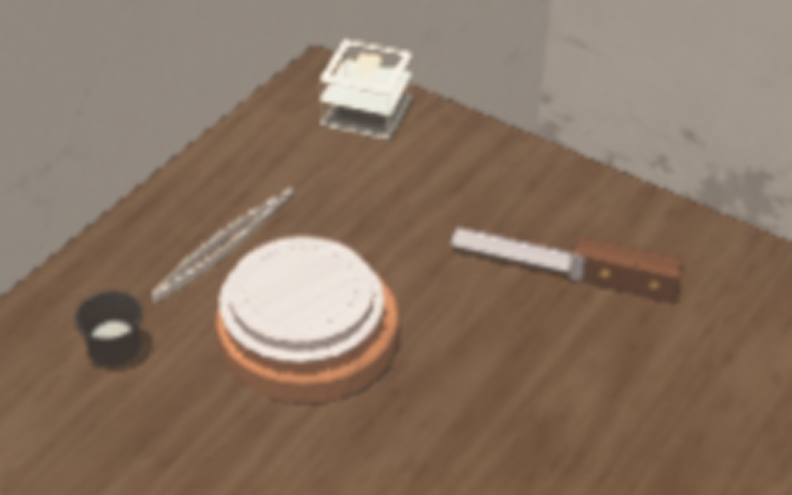

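```bash
cat > fit.py <<'E'
from h import *
from scipy.optimize import minimize
def proj(cam,P):
    c=calibration(cam);K=np.array(c["camera_matrix"]);T=np.array(c["world_from_camera"])
    q=(np.atleast_2d(P)-T[:3,3])@T[:3,:3];q=q*[1,-1,-1];q=q@K.T;return q[:,:2]/q[:,2:]
A=np.linspace(0,2*np.pi,90)
def circ(c,r,z): return np.c_[c[0]+r*np.cos(A),c[1]+r*np.sin(A),0*A+z]
SS=8
def hull(cam,parts,o,sh):
    pts=proj(cam,np.vstack(parts));h=cv2.convexHull(((pts-o+0.5)*SS).astype(np.float32))[:,0]
    m=np.zeros((sh[0]*SS,sh[1]*SS),np.uint8);cv2.fillPoly(m,[np.round(h*16).astype(np.int32)],255,cv2.LINE_AA,4)
    m=cv2.resize(m,(sh[1],sh[0]),interpolation=cv2.INTER_AREA).astype(np.float32)/255
    return cv2.GaussianBlur(m,(0,0),0.7)
def fit(cam,n=4,lid0=(630,-5),d0=(625,-10),fixd=None):
    im=np.mean([get_image(cam)[0].astype(np.float32) for _ in range(n)],0)
    p=proj(cam,[[*d0,25]])[0].round().astype(int);R=34
    o=p-R;sub=im[o[1]:o[1]+2*R,o[0]:o[0]+2*R];sh=sub.shape[:2]
    def model(x):
        l=x[:2];d=x[2:4] if fixd is None else fixd
        H=hull(cam,[circ(d,56,0),circ(d,56,22)],o,sh)
        L=hull(cam,[circ(l,50,33),circ(l,50,36)],o,sh);U=hull(cam,[circ(l,44,46),circ(l,44,36)],o,sh);L=np.maximum(L,U)
        T=hull(cam,[circ(l,44,46)],o,sh)
        T=np.minimum(T,L);B=np.stack([T,L-T,H*(1-L),(1-H)*(1-L)],-1).reshape(-1,4)
        # robust linear colour fit
        Y=sub.reshape(-1,3);w=np.ones(len(Y))
        for _ in range(2):
            c=np.linalg.lstsq(B*w[:,None],Y*w[:,None],rcond=None)[0];r=np.linalg.norm(B@c-Y,axis=1);w=1/np.sqrt(1+(r/25)**2)
        return np.sum(np.sqrt(1+(r/25)**2)-1)
    x0=np.array([*lid0,*(d0 if fixd is None else [])],float)
    S=np.vstack([x0]+[x0+4*e for e in np.eye(len(x0))])
    res=minimize(model,x0,method="Nelder-Mead",options=dict(initial_simplex=S,xatol=.05,fatol=.01,maxiter=400))
    return res.x,res.fun,im
E
cat > m1.py <<'E'
from fit import *
for cam in("top","scene"):
    x,f,im=fit(cam);print(cam,x.round(2),"off",(x[:2]-x[2:4]).round(2),f)
    m=spotter.trace(cam,"lifter_grip")[0]["mask"];v,u=np.nonzero(m)
    W=np.array([at_z(cam,(a,b),12)[:2] for a,b in zip(u,v)]);c=W.mean(0);_,_,V=np.linalg.svd(W-c);d=V[0]*np.sign(V[0][0]);t=(W-c)@d
    print(" lifter yaw",np.arctan2(d[1],d[0]),"ends",(c+d*np.percentile(t,.5)).round(1),(c+d*np.percentile(t,99.5)).round(1))
    # yaw from handle vs. blade: point on axis
from scipy.spatial.transform import Rotation as R
print(R.from_rotvec(read_state()["orientation"]).as_matrix().round(3))
E
python3 m1.py
```

```text
top [633.49  -8.   634.18  -9.68] off [-0.7   1.67] 501.9022241393089
 lifter yaw 0.29803571791746913 ends [ 457.6 -175.9] [ 598.4 -132.6]
scene [631.33  -6.83 638.42 -20.  ] off [-7.09 13.18] 1505.8381534411726
 lifter yaw 0.3446395770394542 ends [ 457.8 -175.3] [ 594.1 -126.4]
[[ 0.245  0.    -0.969]
 [ 0.969  0.     0.245]
 [ 0.    -1.    -0.   ]]
```

Run:
```python
from fit import *
tiles=[]
for cam in("top","scene"):
    im=np.mean([get_image(cam)[0].astype(np.float32) for _ in range(4)],0)
    np.save(cam+"_avg.npy",im)
    o=(proj(cam,[[632,-8,25]])[0]-30).round().astype(int)
    s=im[o[1]:o[1]+60,o[0]:o[0]+60].clip(0,255).astype(np.uint8)
    b=cv2.resize(s,(390,390),interpolation=cv2.INTER_NEAREST);b2=b.copy()
    for l,r,z,c in(((632.5,-7.5),50,33,(255,0,0)),((632.5,-7.5),44,46,(0,0,255)),((632,-9),56,22,(0,255,0)),((632,-9),56,0,(0,255,255))):
        q=(proj(cam,circ(l,r,z))-o+.5)*6.5;cv2.polylines(b2,[q.round().astype(np.int32)],True,c,1)
    tiles.append(np.hstack([b,b2]))
h=np.vstack(tiles);save("v3.png",cv2.resize(h,(600,600)))
```

```text
(no output)
```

View pics/v3.png

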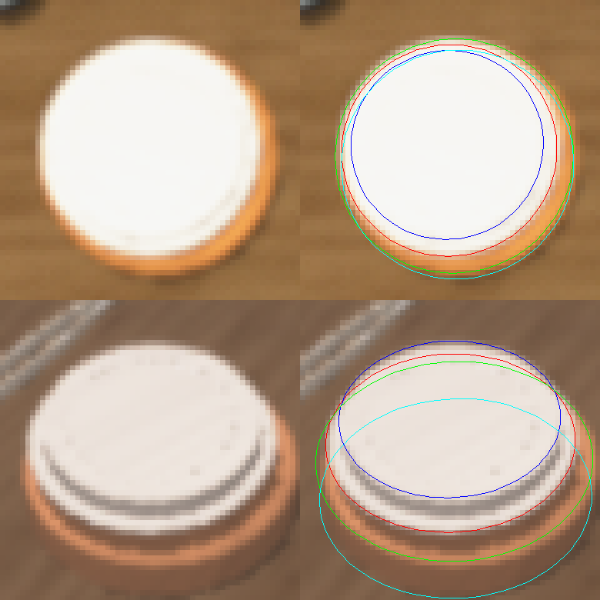

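```bash
cat > fit2.py <<'E'
from fit import *
from scipy.ndimage import map_coordinates
from scipy.optimize import least_squares
def edges(ch,c,thr,rmax=36):
    t=np.linspace(0,2*np.pi,180,endpoint=False);r=np.arange(rmax,8,-.1);out=[]
    for a in t:
        p=map_coordinates(ch,[c[1]+r*np.sin(a),c[0]+r*np.cos(a)],order=1)
        i=np.nonzero(p>thr)[0];out.append(c+r[i[0]]*np.array([np.cos(a),np.sin(a)]) if len(i) and i[0] else [np.nan]*2)
    return np.array(out)
def outline(cam,parts): return cv2.convexHull(proj(cam,np.vstack(parts)).astype(np.float32))
def dist(E,h): return np.array([cv2.pointPolygonTest(h,(float(a),float(b)),True) for a,b in E])
lidparts=lambda l:[circ(l,50,33),circ(l,50,36),circ(l,44,46)]
def run(cam,im,g=(632,-8),hold=True,thr=None):
    c=proj(cam,[[*g,33]])[0]
    tb,tr=thr or {"top":(165,195),"scene":(165,165)}[cam]
    E=edges(im[...,2],c,tb,32);ok=~np.isnan(E[:,0])
    out=np.array([np.nan]*2)
    f=lambda x,E=E[ok]:dist(E,outline(cam,lidparts(x)))
    l=least_squares(f,g,loss="soft_l1",f_scale=.3,diff_step=1e-4)
    res=[l.x,np.median(np.abs(l.fun)),np.mean(l.fun)]
    if hold:
        H=edges(im[...,0],c,tr,34);gap=np.linalg.norm(H-c,axis=1)-np.linalg.norm(E-c,axis=1)
        k=gap>1.5
        fh=lambda x:dist(H[k],outline(cam,[circ(x[:2],56,22)]))-x[2]
        h=least_squares(fh,[*g,0],loss="soft_l1",f_scale=.3,diff_step=1e-4)
        h2=least_squares(lambda x:fh([*x,0]),g,loss="soft_l1",f_scale=.3,diff_step=1e-4)
        res+=[h.x,h2.x,k.sum(),np.median(np.abs(h2.fun))]
    return res
E
python3 - <<'E'
from fit2 import *
for cam in("top","scene"):
    im=np.load(cam+"_avg.npy");r=run(cam,im);print(cam,[np.round(v,2) for v in r],"off",(r[0]-r[4]).round(2))
E
```

```text
top [array([633.24,  -8.18]), np.float64(0.25), np.float64(-0.26), array([ 6.3152e+02, -1.1120e+01,  3.5000e-01]), array([632.41, -10.57]), np.int64(90), np.float64(0.16)] off [0.83 2.39]
scene [array([631.8 ,  -7.65]), np.float64(0.54), np.float64(0.58), array([643.54, -21.61,  -6.56]), array([629.73,  -8.46]), np.int64(110), np.float64(0.19)] off [2.07 0.81]
```

Request:
{"api": "move_arm", "payload": {"deltas": [[[-0.047, 0, -0.036, 0, -1], [-0.047, 0, -0.036, 0, -1], [-0.047, 0, -0.036, 0, -1], [-0.047, 0, -0.036, 0, -1], [-0.047, 0, -0.036, 0, -1], [-0.047, 0, -0.036, 0, -1], [-0.047, 0, -0.036, 0, -1], [-0.047, 0, -0.036, 0, -1], [-0.047, 0, -0.036, 0, -1], [-0.047, 0, -0.036, 0, -1]]]}}

```text
clock: 3.05
ee_pos: [395.2, 51.1, 241.6]
orientation: [-1.317, -1.044, 1.022]
contact_force: [1.2, 0.6, 0.3]
width: 0.997
```

```bash
cat > go.py <<'E'
import sys
from h import *
from scipy.spatial.transform import Rotation as R
# go.py x y z yaw(of tool x): remaining delta, in tool axes
s=read_state();M=R.from_rotvec(s["orientation"]).as_matrix();p=s["ee_pos"]
t=[float(a) for a in sys.argv[1:5]]
D=np.array(t[:3])-p;cur=np.arctan2(M[1,0],M[0,0]);dy=(t[3]-cur+np.pi)%(2*np.pi)-np.pi
print("t",s["clock"],"p",p.round(1),"yaw",round(cur,4),"j",s["joint_pos"].round(2),"F",np.round(s["contact_force"],1),"w",round(float(s["width"]),3))
print("tool delta mm",(M.T@D).round(1),"turn",round(-dy,3))
# after the turn
a=t[3];X=np.array([np.cos(a),np.sin(a)]);Z=np.array([-np.sin(a),np.cos(a)])
print("axes after turn: x,y,z",round(D[:2]@X,1),round(-D[2],1),round(D[:2]@Z,1))
E
python3 go.py 489.5 -165 60 1.892
```

```text
t 3.05 p [395.2  51.1 241.6] yaw 1.3331 j [-0.05 -0.31  2.12  0.01  1.32 -1.39] F [1.2 0.6 0.3] w 0.997
tool delta mm [-189.2  181.9 -140.4] turn -0.559
axes after turn: x,y,z -234.8 181.6 -21.2
```

Request:
{"api": "move_arm", "payload": {"deltas": [[[0, 0.03, 0, -0.18, -1], [0, 0.03, 0, -0.18, -1], [0, 0.03, 0, -0.18, -1], [-0.047, 0.018, -0.004, 0, -1], [-0.047, 0.018, -0.004, 0, -1], [-0.047, 0.018, -0.004, 0, -1], [-0.047, 0.018, -0.004, 0, -1], [-0.04, 0.015, -0.004, 0, -1], [0, 0, 0, 0, -1], [0, 0, 0, 0, -1]]]}}

```text
clock: 4.3
ee_pos: [495.3, -171.6, 64.9]
orientation: [-1.066, -1.454, 1.421]
contact_force: [0.1, -0.3, -0.2]
width: 1.0
```

```bash
python3 go.py 489.5 -165 12 1.892
python3 - <<'E'
from h import *
for cam in("top","scene"):
    im,d=get_image(cam);save("b_"+cam+".png",im)
a=cv2.imread("pics/b_scene.png")[130:280,300:480]
cv2.imwrite("pics/v4.png",cv2.resize(a,None,fx=4,fy=4,interpolation=2))
E
```

```text
t 4.3 p [ 495.3 -171.6   64.9] yaw 1.8801 j [-0.48  0.22  1.98  0.02  0.92 -2.37] F [ 0.1 -0.3 -0.2] w 1.0
tool delta mm [ 8.3 52.8  4.9] turn -0.012
axes after turn: x,y,z 8.1 52.9 3.4
```

View pics/v4.png

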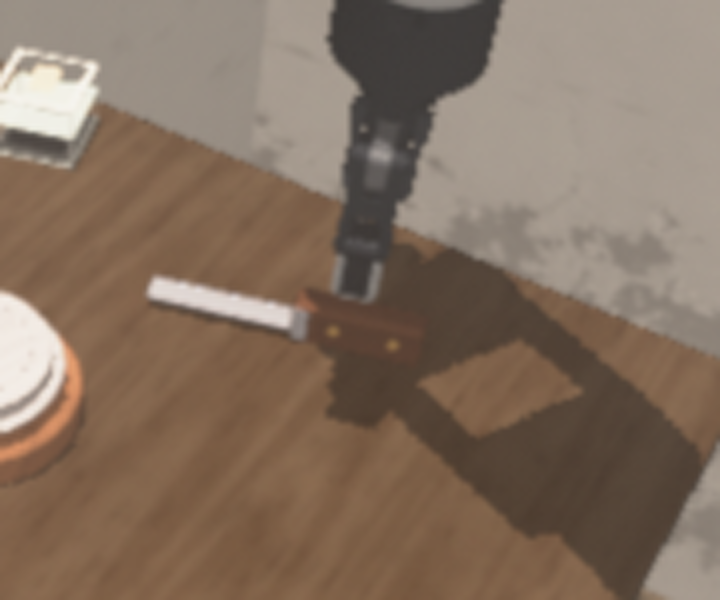

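Request:
{"api": "move_arm", "payload": {"deltas": [[[0.008, 0, 0.003, -0.01, -1], [0, 0.018, 0, 0, -1], [0, 0.018, 0, 0, -1], [0, 0.014, 0, 0, -1], [0, 0, 0, 0, -1], [0, 0, 0, 0, 1], [0, 0, 0, 0, 1], [0, 0, 0, 0, 1], [0, 0, 0, 0, 1], [0, 0, 0, 0, 1]]]}}

```text
clock: 5.65
ee_pos: [491.6, -161.1, 14.5]
orientation: [-1.062, -1.468, 1.433]
contact_force: [-0.1, 0.2, -0.7]
width: 0.198
```

```bash
python3 go.py 489.5 -165 70 1.892
```

```text
t 5.65 p [ 491.6 -161.1   14.5] yaw 1.8965 j [-0.46  0.29  2.01  0.02  0.81 -2.37] F [-0.1  0.2 -0.7] w 0.198
tool delta mm [ -3.5 -55.6   1.6] turn 0.005
axes after turn: x,y,z -3.0 -55.5 3.2
```

Request:
{"api": "move_arm", "payload": {"deltas": [[[0, -0.01, 0, 0, 1], [0, -0.01, 0, 0, 1], [0, -0.02, 0, 0, 1], [0, -0.02, 0, 0, 1], [0, 0, 0, 0, 1], [0, 0, 0, 0, 1], [0, 0, 0, 0, 1], [0, 0, 0, 0, 1], [0, 0, 0, 0, 1], [0, 0, 0, 0, 1]]]}}

```text
clock: 6.9
ee_pos: [487.1, -159.8, 75.1]
orientation: [-1.056, -1.466, 1.433]
contact_force: [-0.1, 0.5, -0.9]
width: 0.196
```

```bash
cat > see.py <<'E'
# tip / blade pose in hand from both cameras
from fit2 import *
from scipy.spatial.transform import Rotation as R
s=read_state();p=s["ee_pos"];M=R.from_rotvec(s["orientation"]).as_matrix()
print("TCP",p.round(1),"yaw",np.arctan2(M[1,0],M[0,0]).round(4),"w",s["width"])
for cam in("top","scene"):
    im,d=get_image(cam);save("c_"+cam+".png",im);P=cloud(cam,d)
    for q in spotter.place_of(cam,"lifter_grip")[:1]: print(cam,"grip px",np.round(q["point"],1),q["p"],at_z(cam,q["point"],p[2]-4).round(1))
    for q in spotter.trace(cam,"lifter_grip")[:1]:
        m=q["mask"];print(q["p"],q["bbox"],m.sum())
        hsv=cv2.cvtColor(im,cv2.COLOR_RGB2HSV);b=cv2.dilate(m.astype(np.uint8),np.ones((3,3)))*(hsv[...,1]<60)*(hsv[...,2]>120)
        v,u=np.nonzero(b);X=P[v,u];X=X[~np.isnan(X[:,0])];print("blade px",len(u),"z pct",np.percentile(X[:,2],[10,50,90]).round(1))
        zb=p[2]-8
        W=np.array([at_z(cam,(a,c),zb)[:2] for a,c in zip(u,v)]);c=W.mean(0);_,_,V=np.linalg.svd(W-c);dd=V[0]*np.sign(V[0][0]);t=(W-c)@dd
        print("blade yaw",np.arctan2(dd[1],dd[0]).round(3),"mid",c.round(1),"tip",(c+dd*t.max()).round(1),"root",(c+dd*t.min()).round(1))
E
python3 see.py
python3 - <<'E'
import cv2,numpy as np
a=cv2.imread("pics/c_scene.png")[110:260,270:470];b=cv2.imread("pics/c_top.png")[150:300,250:450]
cv2.imwrite("pics/v5.png",cv2.resize(np.vstack([a,b]),None,fx=2,fy=2,interpolation=2))
E
```

```text
TCP [ 487.1 -159.8   75.1] yaw 1.8966 w 0.19562081210064505
0.49 [344.2, 202.2, 357.5, 220.8] 128
blade px 174 z pct [ 0.5 69.1 71.3]
blade yaw 0.261 mid [ 574.2 -131.2] tip [ 596.7 -125.2] root [ 549.4 -137.8]
scene grip px [394.6 193.5] 0.86 [ 482.6 -159.3   71.1]
0.96 [340.1, 183.5, 414.7, 203.6] 545
blade px 308 z pct [-1.5 68.1 72.6]
blade yaw 0.394 mid [ 546.5 -141.8] tip [ 593.5 -122.3] root [ 456.2 -179.4]
```

View pics/v5.png

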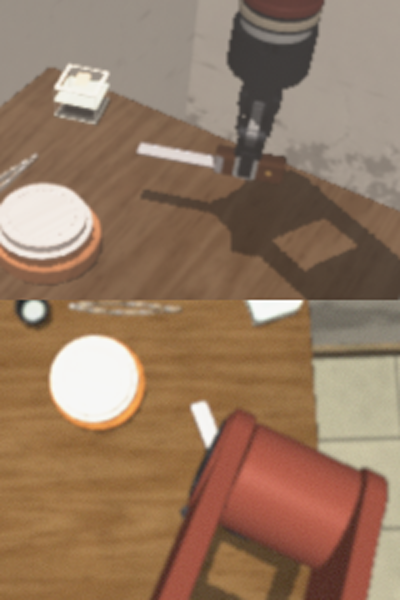

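Run:
```python
import numpy as np
for k in range(10):
    a=1.897-.175*k;D=np.array([22,31]);print(k,round(D@[np.cos(a),np.sin(a)]),round(D@[-np.sin(a),np.cos(a)]))
```

```text
0 22 -31
1 27 -26
2 32 -21
3 35 -15
4 37 -9
5 38 -3
6 38 4
7 37 11
8 34 17
9 31 22
```

Request:
{"api": "move_arm", "payload": {"deltas": [[[0.022, -0.015, -0.031, 0.18, 1], [0.027, -0.015, -0.026, 0.18, 1], [0.032, -0.015, -0.021, 0.18, 1], [0.035, -0.015, -0.015, 0.18, 1], [0.037, 0, -0.009, 0.18, 1], [0.038, 0, -0.003, 0.18, 1], [0.038, 0, 0.004, 0.18, 1], [0.037, 0, 0.011, 0.18, 1], [0.034, 0, 0.017, 0.18, 1], [0.031, 0, 0.022, 0.18, 1]]]}}

```text
clock: 8.45
ee_pos: [727.1, 146.2, 144.6]
orientation: [-1.567, -0.046, 0.005]
contact_force: [0.3, -1.3, -0.6]
width: 0.194
```

```bash
python3 go.py 709 159 60 -0.43
```

```text
t 8.45 p [727.1 146.2 144.6] yaw 0.0325 j [0.1  0.52 1.4  0.   1.2  0.07] F [ 0.3 -1.3 -0.6] w 0.194
tool delta mm [-19.9  84.2  13.1] turn 0.462
axes after turn: x,y,z -21.8 84.6 4.1
```

Request:
{"api": "move_arm", "payload": {"deltas": [[[0, 0, 0, 0.155, 1], [0, 0, 0, 0.155, 1], [0, 0, 0, 0.155, 1], [-0.011, 0.02, 0.002, 0, 1], [-0.011, 0.02, 0.002, 0, 1], [0, 0.025, 0, 0, 1], [0, 0.015, 0, 0, 1], [0, 0, 0, 0, 1], [0, 0, 0, 0, 1], [0, 0, 0, 0, 1]]]}}

```text
clock: 9.7
ee_pos: [724.1, 154.2, 81.9]
orientation: [-1.543, 0.292, -0.38]
contact_force: [-0.6, -3.0, 4.4]
width: 0.198
```

```bash
python3 go.py 709 159 60 -0.43
python3 - <<'E'
from fit2 import *
for cam in("top","scene"):
    im=np.mean([get_image(cam)[0].astype(np.float32) for _ in range(2)],0)
    save("d_"+cam+".png",im.clip(0,255).astype(np.uint8));r=run(cam,im);print(cam,[np.round(v,2) for v in r],"off",(r[0]-r[4]).round(2))
a=cv2.imread("pics/d_scene.png")[160:310,170:330];b=cv2.imread("pics/d_top.png")[110:260,200:360]
cv2.imwrite("pics/v6.png",cv2.resize(np.hstack([a,b]),None,fx=2.5,fy=2.5,interpolation=2))
E
```

```text
t 9.7 p [724.1 154.2  81.9] yaw -0.4288 j [ 0.12  0.57  1.45 -0.02  1.07  0.56] F [-0.6 -3.   4.4] w 0.198
tool delta mm [-16.9  21.   -2.2] turn 0.001
axes after turn: x,y,z -15.8 21.9 -2.0
top [array([633.07,  -8.2 ]), np.float64(0.51), np.float64(-0.53), array([ 6.3197e+02, -1.0740e+01, -3.2000e-01]), array([631.21, -11.27]), np.int64(92), np.float64(0.14)] off [1.86 3.08]
scene [array([631.66,  -7.37]), np.float64(0.29), np.float64(-0.15), array([644.68, -22.96,  -7.72]), array([628.48,  -7.23]), np.int64(113), np.float64(0.21)] off [ 3.18 -0.14]
```

View pics/v6.png

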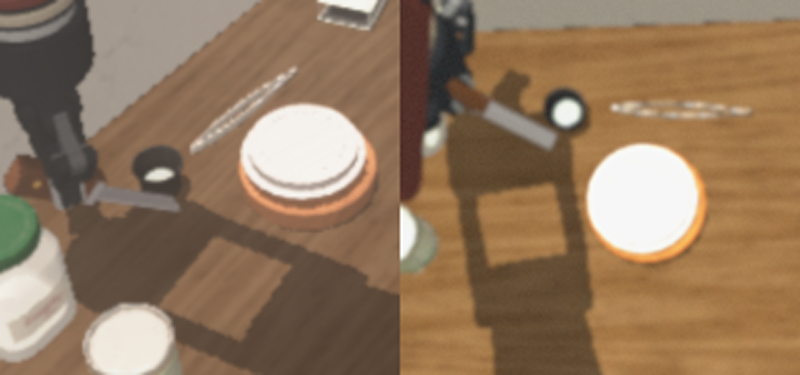

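Run:
```python
from h import *
s=read_state();print(s["clock"],s["ee_pos"].round(1),s["contact_force"].round(2),s["wrist_torque"].round(2),s["dq"].round(3))
for cam in("top","scene"):
    im,d=get_image(cam);P=cloud(cam,d)
    ok=(P[...,2]>15)&(P[...,0]>520)&(P[...,0]<860)&(P[...,1]>80)&(P[...,1]<420)
    X=P[ok];C=im[ok]
    H={}
    for (x,y,z),c in zip(X,C):
        k=(int(x//30)*30,int(y//30)*30);H.setdefault(k,[]).append((z,*c))
    for k in sorted(H):
        a=np.array(H[k]); 
        if len(a)>4: print(cam,k,len(a),a[:,0].min().round(),np.median(a[:,0]).round(),a[:,0].max().round(),np.median(a[:,1:],0).astype(int))
im,d=get_image("scene");a=im[130:400,60:330];save("v7.png",cv2.resize(a,None,fx=2.2,fy=2.2,interpolation=2))
```

```text
9.9 [724.3 154.   82.1] [ 0.6  -5.08  6.41] [-0.43 -0.02 -0.05] [-0.001 -0.001 -0.001 -0.002  0.001 -0.   ]
top (510, 60) 205 459.0 489.0 515.0 [91 53 46]
top (510, 90) 661 453.0 518.0 532.0 [155  83  67]
top (510, 120) 468 516.0 525.0 534.0 [175  91  74]
top (510, 150) 201 502.0 518.0 529.0 [173  91  73]
top (540, 60) 204 414.0 450.0 487.0 [110  62  52]
top (540, 90) 1028 419.0 492.0 518.0 [144  77  63]
top (540, 120) 608 494.0 507.0 519.0 [174  91  73]
top (540, 150) 275 473.0 500.0 515.0 [171  89  72]
top (540, 180) 129 463.0 470.0 476.0 [173  95  77]
top (570, 60) 490 396.0 449.0 477.0 [84 51 45]
top (570, 90) 687 461.0 476.0 494.0 [144  83  72]
top (570, 120) 570 473.0 493.0 498.0 [136  87  76]
top (570, 150) 328 464.0 487.0 496.0 [121  87  77]
top (570, 180) 547 15.0 471.0 478.0 [188 105  84]
top (570, 210) 116 18.0 69.0 77.0 [244 246 240]
top (600, 60) 290 386.0 433.0 476.0 [83 49 43]
top (600, 90) 507 379.0 468.0 477.0 [186  96  77]
top (600, 120) 156 468.0 472.0 478.0 [175  93  75]
top (600, 150) 90 466.0 470.0 475.0 [179  93  75]
top (600, 180) 585 16.0 455.0 470.0 [159  95
[... 5341 characters left out ...]
0 [163 153 142]
scene (810, 390) 406 18.0 107.0 181.0 [163 153 143]
scene (840, 60) 310 349.0 398.0 440.0 [164 154 144]
scene (840, 90) 1195 15.0 394.0 448.0 [164 154 143]
scene (840, 120) 2304 15.0 361.0 455.0 [164 154 144]
scene (840, 150) 3464 15.0 317.0 463.0 [164 154 144]
scene (840, 180) 4222 16.0 324.0 471.0 [164 154 144]
scene (840, 210) 4750 15.0 332.0 479.0 [164 154 143]
scene (840, 240) 4770 15.0 323.0 481.0 [162 152 142]
scene (840, 270) 3844 15.0 273.0 429.0 [163 152 142]
scene (840, 300) 3074 15.0 223.0 368.0 [163 153 142]
scene (840, 330) 2357 15.0 174.0 305.0 [163 153 142]
scene (840, 360) 1697 15.0 132.0 244.0 [163 153 142]
scene (840, 390) 582 19.0 120.0 182.0 [164 154 144]
```

View pics/v7.png

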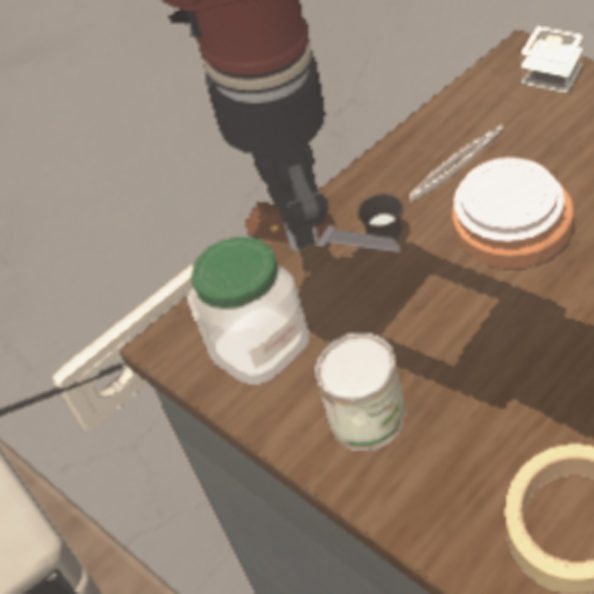

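Run:
```python
import numpy as np
for k in range(8):
    a=-.43+.175*k;D=np.array([-29,-8]);print(k,round(D@[np.cos(a),np.sin(a)]),round(D@[-np.sin(a),np.cos(a)]))
```

```text
0 -23 -19
1 -26 -15
2 -28 -10
3 -30 -5
4 -30 0
5 -30 5
6 -28 10
7 -26 15
```

Request:
{"api": "move_arm", "payload": {"deltas": [[[0, -0.005, -0.003, 0, 1], [0, -0.01, 0, 0, 1], [0, -0.02, 0, 0, 1], [0, -0.02, 0, 0, 1], [0, 0, 0, 0, 1], [0, 0, 0, 0, 1], [0, 0, 0, 0, 1], [0, 0, 0, 0, 1], [0, 0, 0, 0, 1], [0, 0, 0, 0, 1]]]}}

```text
clock: 11.3
ee_pos: [714.7, 154.2, 134.8]
orientation: [-1.544, 0.297, -0.368]
contact_force: [0.1, -0.9, -1.5]
width: 0.197
```

Force is gone; swing over to the open −x side.

Request:
{"api": "move_arm", "payload": {"deltas": [[[-0.023, 0, -0.019, -0.18, 1], [-0.026, 0, -0.015, -0.18, 1], [-0.028, 0, -0.01, -0.18, 1], [-0.03, 0, -0.005, -0.18, 1], [-0.03, 0, 0, -0.18, 1], [-0.03, 0, 0.005, -0.18, 1], [-0.028, 0, 0.01, -0.18, 1], [-0.026, 0, 0.015, -0.16, 1], [0, 0, 0, 0, 1], [0, 0, 0, 0, 1]]]}}

```text
clock: 12.55
ee_pos: [480.7, 78.2, 124.8]
orientation: [-1.446, -0.845, 0.784]
contact_force: [0.3, -0.3, -0.7]
width: 0.196
```

```bash
python3 go.py 478 95 60 0.97
```

```text
t 12.55 p [480.7  78.2 124.8] yaw 1.0415 j [ 0.02  0.03  2.06 -0.01  1.01 -1.01] F [ 0.3 -0.3 -0.7] w 0.196
tool delta mm [12.  64.5 13.8] turn 0.071
axes after turn: x,y,z 12.3 64.8 11.7
```

Request:
{"api": "move_arm", "payload": {"deltas": [[[0.012, 0.01, 0.012, 0.07, 1], [0, 0.02, 0, 0, 1], [0, 0.02, 0, 0, 1], [0, 0.013, 0, 0, 1], [0, 0, 0, 0, 1], [0, 0, 0, 0, 1], [0, 0, 0, 0, 1], [0, 0, 0, 0, 1], [0, 0, 0, 0, 1], [0, 0, 0, 0, 1]]]}}

```text
clock: 13.8
ee_pos: [489.8, 96.1, 65.3]
orientation: [-1.472, -0.797, 0.713]
contact_force: [-0.0, 0.2, -1.5]
width: 0.195
```

```bash
python3 go.py 478 95 60 0.97;cat > look.py <<'E'
import sys
from fit2 import *
from scipy.spatial.transform import Rotation as R
tag=sys.argv[1]
s=read_state();M=R.from_rotvec(s["orientation"]).as_matrix();print("tool y",M[:,1].round(3))
psi=np.arctan2(M[1,0],M[0,0])-np.pi/2;p=s["ee_pos"];u=np.array([np.cos(psi),np.sin(psi),0]);n=np.array([-u[1],u[0],0])
print("psi",psi.round(3),"tip pred",(p+115*u-[0,0,7]).round(1))
T=[]
for cam in("top","scene"):
    im,d=get_image(cam)
    im=(im.astype(np.float32)+get_image(cam)[0])/2
    r=run(cam,im);print(cam,[np.round(v,2) for v in r],"off",(r[0]-r[4]).round(2))
    o=proj(cam,[[600,20,40]])[0].round().astype(int)-[45,35];k=im[o[1]:o[1]+80,o[0]:o[0]+100].clip(0,255).astype(np.uint8)
    k=cv2.resize(k,None,fx=4,fy=4,interpolation=cv2.INTER_NEAREST)
    h=np.array([0,0,-5.5]);q=[p+h+35*u+8*n,p+h+115*u+8*n,p+h+115*u-8*n,p+h+35*u-8*n]
    cv2.polylines(k,[((proj(cam,q)-o+.5)*4).round().astype(np.int32)],True,(0,0,255),1);T.append(k)
save(tag+".png",np.hstack(T))
E
python3 look.py v8
```

```text
t 13.8 p [489.8  96.1  65.3] yaw 0.9645 j [ 0.06  0.15  2.07 -0.01  0.87 -0.89] F [-0.   0.2 -1.5] w 0.195
tool delta mm [-7.8  4.6  9.3] turn -0.005
axes after turn: x,y,z -7.6 5.3 9.1
tool y [ 0.062 -0.007 -0.998]
psi -0.606 tip pred [584.3  30.6  58.3]
top [array([633.18,  -8.19]), np.float64(0.37), np.float64(-0.38), array([ 6.317e+02, -1.100e+01,  7.000e-02]), array([631.87, -10.89]), np.int64(90), np.float64(0.1)] off [1.31 2.7 ]
scene [array([634.34,  -6.18]), np.float64(1.23), np.float64(2.1), array([639.27, -29.49,  -9.6 ]), array([630.08,  -6.77]), np.int64(77), np.float64(0.57)] off [4.25 0.59]
```

View pics/v8.png

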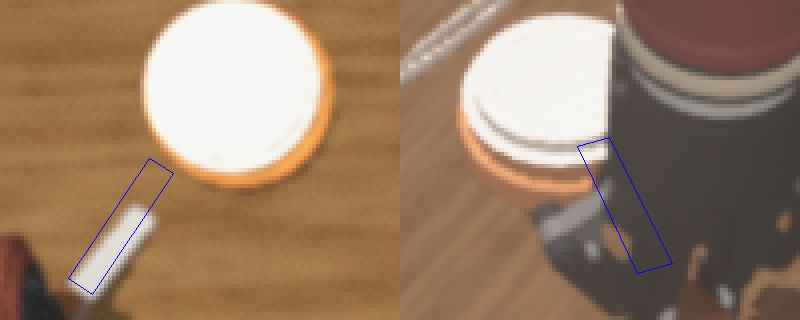

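```bash
cat > blade.py <<'E'
from fit2 import *
from scipy.spatial.transform import Rotation as R
def blade(cam="top",w=75):
    s=read_state();M=R.from_rotvec(s["orientation"]).as_matrix();p=s["ee_pos"];psi=np.arctan2(M[1,0],M[0,0])-np.pi/2
    im,d=get_image(cam);P=cloud(cam,d);hsv=cv2.cvtColor(im,cv2.COLOR_RGB2HSV)
    L=np.linalg.norm(P[...,:2]-[632,-8],axis=-1)
    ok=(hsv[...,1]<70)&(hsv[...,2]>130)&(np.linalg.norm(P[...,:2]-p[:2],axis=-1)<130)&(L>62)&(P[...,2]<p[2]+25)
    n,lab,st,_=cv2.connectedComponentsWithStats(ok.astype(np.uint8))
    k=1+np.argmax(st[1:,4]);X=P[lab==k];c=np.median(X,0);_,_,V=np.linalg.svd(X-c,full_matrices=False);v=V[0]*np.sign(V[0]@[np.cos(psi),np.sin(psi),0]);t=(X-c)@v
    print(cam,len(X),"yaw",np.arctan2(v[1],v[0]).round(3),"pitch",np.arcsin(v[2]).round(3),"len",np.ptp(t).round(1),"tip",(c+v*t.max()).round(1),"root",(c+v*t.min()).round(1),"from TCP",((c+v*t.max())-p).round(1))
if __name__=="__main__":
    blade()
    im,d=get_image("scene");save("v9.png",cv2.resize(im[120:300,260:460],None,fx=3.5,fy=3.3,interpolation=2))
E
python3 blade.py
```

```text
top 217 yaw -0.578 pitch -0.668 len 87.9 tip [565.   46.4  -3.3] root [507.2  84.   51.2] from TCP [ 75.4 -49.8 -68.4]
```

View pics/v9.png

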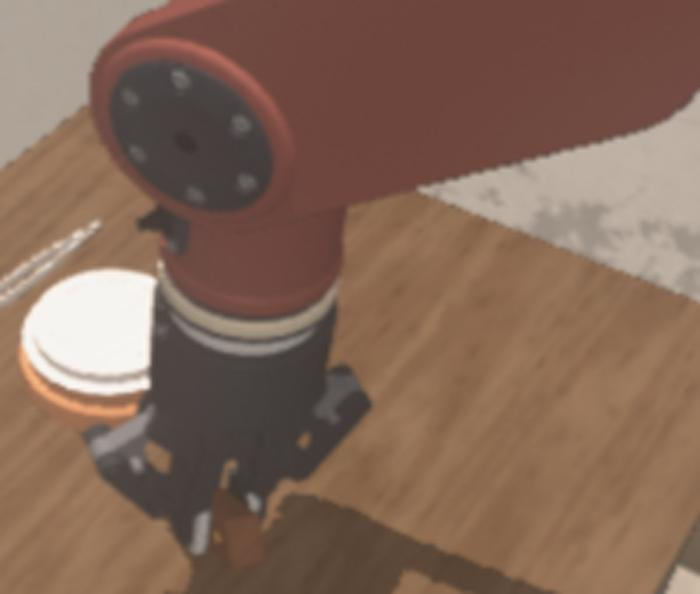

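Request:
{"api": "move_arm", "payload": {"deltas": [[[0, -0.01, 0, 0, 1], [0, 0, 0.02, 0, 1], [0, 0, 0.02, 0, 1], [0, 0.015, 0, 0, 1], [0, 0.01, 0, 0, 1], [0, 0.01, 0, 0, 1], [0, 0.01, 0, 0, 1], [0, 0.008, 0, 0, 1], [0, 0, 0, 0, 1], [0, 0, 0, 0, 1]]]}}

```text
clock: 15.35
ee_pos: [455.8, 126.1, 24.0]
orientation: [-1.468, -0.801, 0.715]
contact_force: [-1.4, -1.9, 4.0]
width: 0.201
```

```bash
python3 go.py 457 119 15 0.97; python3 blade.py; python3 -c "
from h import *
print(sum(read_state()['joint_pos'][[1,2,4]]))"
```

```text
t 15.35 p [455.8 126.1  24. ] yaw 0.9693 j [ 0.13  0.18  2.13 -0.02  0.77 -0.83] F [-1.4 -1.9  4. ] w 0.201
tool delta mm [-5.5  9.1 -4.5] turn -0.001
axes after turn: x,y,z -5.2 9.0 -5.0
top 292 yaw -0.592 pitch -0.191 len 82.5 tip [548.2  64.    1.2] root [481.  109.2  16.8] from TCP [ 92.3 -62.1 -22.8]
3.0807249737563582
```

Request:
{"api": "move_arm", "payload": {"deltas": [[[0, 0.006, 0, 0, 1], [0, 0.004, 0, 0, 1], [0, 0, 0, 0, 1], [0, 0, 0, 0, -0.3], [0, 0, 0, 0, -0.3], [0, 0, 0, 0, 1], [0, 0, 0, 0, 1], [0, 0, 0, 0, 1], [0, 0, 0, 0, 1], [0, 0, 0, 0, 1]]]}}

```text
clock: 16.7
ee_pos: [455.5, 124.3, 23.3]
orientation: [-1.469, -0.799, 0.738]
contact_force: [-0.9, 0.4, 4.3]
width: 0.286
```

```bash
python3 go.py 455 126 15 0.97; python3 blade.py
```

```text
t 16.7 p [455.5 124.3  23.3] yaw 0.9813 j [ 0.13  0.19  2.13 -0.03  0.78 -0.83] F [-0.9  0.4  4.3] w 0.286
tool delta mm [1.  8.2 1.8] turn 0.011
axes after turn: x,y,z 1.1 8.3 1.4
top 165 yaw -0.341 pitch -0.107 len 92.3 tip [563.8  87.    8.2] root [477.3 117.6  18.1] from TCP [108.3 -37.3 -15. ]
```

Request:
{"api": "move_arm", "payload": {"deltas": [[[0, 0, 0, 0, -0.5], [0, 0, 0, 0, -0.5], [0, 0, 0, 0, -1], [0, -0.01, 0, 0, -1], [0, -0.02, 0, 0, -1], [0, -0.03, 0, 0, -1], [0, -0.03, 0, 0, -1], [0, 0, 0, 0, -1], [0, 0, 0, 0, -1], [0, 0, 0, 0, -1]]]}}

```text
clock: 18.05
ee_pos: [449.4, 125.9, 115.3]
orientation: [-1.467, -0.796, 0.736]
contact_force: [0.1, 0.2, -0.1]
width: 1.0
```

```bash
python3 go.py 455 126 15 0.97; python3 blade.py
python3 - <<'E'
from fit2 import *
T=[]
for cam in("top","scene"):
    im,d=get_image(cam);P=cloud(cam,d)
    for q in spotter.place_of(cam,"lifter_grip")[:1]: print(cam,"grip",q["p"],np.round(q["point"],1),at_z(cam,q["point"],13).round(1))
    for q in spotter.trace(cam,"lifter_grip")[:1]:
        X=P[q["mask"]];print(q["p"],q["bbox"],np.nanpercentile(X[:,2],[5,50,95,99]).round(1))
    c=proj(cam,[[500,100,10]])[0].astype(int);T.append(cv2.resize(im[c[1]-50:c[1]+50,max(0,c[0]-65):c[0]+65],(520,400),interpolation=2)[:, :400])
save("v10.png",np.hstack(T))
E
```

```text
t 18.05 p [449.4 125.9 115.3] yaw 0.9786 j [ 0.14  0.    2.11 -0.02  0.99 -0.83] F [ 0.1  0.2 -0.1] w 1.0
tool delta mm [1.500e+00 1.004e+02 1.000e-01] turn 0.009
axes after turn: x,y,z 3.2 100.3 -4.6
top 168 yaw -0.33 pitch -0.109 len 91.1 tip [563.4  87.4   8.2] root [477.7 116.7  18.1] from TCP [ 114.1  -38.6 -107.1]
top grip 0.68 [240.  268.2] [455.9 127.5  13. ]
0.72 [234.3, 228.2, 258.6, 276.5] [13.1 17.6 20.1 21.1]
scene grip 0.63 [329.6 320.1] [451.2 127.7  13. ]
```

View pics/v10.png

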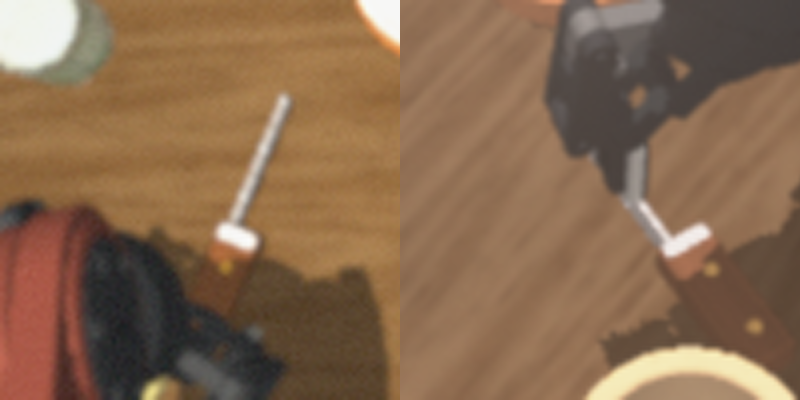

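```bash
python3 go.py 566 86.5 40 1.241
```

```text
t 18.45 p [449.8 126.  115.7] yaw 0.9788 j [ 0.14  0.    2.11 -0.02  0.99 -0.83] F [-0.7  0.3 -0.2] w 1.0
tool delta mm [  30.8   81.9 -114.7] turn -0.262
axes after turn: x,y,z 0.3 75.7 -122.8
```

Request:
{"api": "move_arm", "payload": {"deltas": [[[0, 0, 0, -0.13, -1], [0, 0, 0, -0.13, -1], [0, 0.015, -0.031, 0, -1], [0, 0.015, -0.031, 0, -1], [0, 0.015, -0.031, 0, -1], [0, 0.015, -0.03, 0, -1], [0, 0.01, 0, 0, -1], [0, 0, 0, 0, -1], [0, 0, 0, 0, 0], [0, 0, 0, 0, 0]]]}}

```text
clock: 19.7
ee_pos: [570.9, 86.3, 49.8]
orientation: [-1.383, -1.0, 0.948]
contact_force: [0.2, 0.5, 0.3]
width: 0.605
```

```bash
python3 go.py 566 86.5 19 1.241; python3 blade.py
```

```text
t 19.7 p [570.9  86.3  49.8] yaw 1.2491 j [ 0.04  0.33  1.88 -0.02  0.89 -1.2 ] F [0.2 0.5 0.3] w 0.605
tool delta mm [-1.5 30.6  6.2] turn 0.008
axes after turn: x,y,z -1.4 30.8 4.7Traceback (most recent call last):
  File "blade.py", line 12, in <module>
    blade()
    ~~~~~^^
  File "blade.py", line 9, in blade
    k=1+np.argmax(st[1:,4]);X=P[lab==k];c=np.median(X,0);_,_,V=np.linalg.svd(X-c,full_matrices=False);v=V[0]*np.sign(V[0]@[np.cos(psi),np.sin(psi),0]);t=(X-c)@v
        ~~~~~~~~~^^^^^^^^^^
    return _wrapfunc(a, 'argmax', axis=axis, out=out, **kwds)
    return bound(*args, **kwds)
ValueError: attempt to get argmax of an empty sequence
```

Down to the blade tip, then close.

Request:
{"api": "move_arm", "payload": {"deltas": [[[-0.001, 0.015, 0.006, 0, 0], [0, 0.012, 0, 0, 0], [0, 0.004, 0, 0, 0], [0, 0, 0, 0, 0.5], [0, 0, 0, 0, 1], [0, 0, 0, 0, 1], [0, 0, 0, 0, 1], [0, 0, 0, 0, 1], [0, 0, 0, 0, 1], [0, -0.01, 0, 0, 1]]]}}

```text
clock: 21.0
ee_pos: [564.2, 87.5, 26.5]
orientation: [-1.381, -0.999, 0.949]
contact_force: [0.5, -0.8, -0.1]
width: 0.011
```

```bash
python3 go.py 566 86.5 19 1.241
```

```text
t 21.0 p [564.2  87.5  26.5] yaw 1.2493 j [ 0.04  0.36  1.89 -0.02  0.85 -1.2 ] F [ 0.5 -0.8 -0.1] w 0.011
tool delta mm [-0.4  7.6 -1.7] turn 0.008
axes after turn: x,y,z -0.3 7.5 -2.1
```

Request:
{"api": "move_arm", "payload": {"deltas": [[[0, -0.02, 0, 0, 1], [0, -0.025, 0, 0, 1], [0, -0.025, 0, 0, 1], [0, -0.025, 0, 0, 1], [0, -0.025, 0, 0, 1], [0, -0.025, 0, 0, 1], [0, 0, 0, 0, 1], [0, 0, 0, 0, 1], [0, 0, 0, 0, 1], [0, 0, 0, 0, 1]]]}}

```text
clock: 22.25
ee_pos: [558.7, 88.9, 185.2]
orientation: [-1.389, -1.009, 0.943]
contact_force: [0.4, 0.3, -1.9]
width: 0.007
```

```bash
python3 go.py 566 86.5 19 0
python3 - <<'E'
from fit2 import *
T=[]
for cam in("top","scene"):
    im,d=get_image(cam);c=proj(cam,[[530,95,80]])[0].astype(int);T.append(cv2.resize(im[max(0,c[1]-62):c[1]+62,c[0]-50:c[0]+50],(400,500),interpolation=2))
save("v11.png",np.hstack(T))
E
```

```text
t 22.25 p [558.7  88.9 185.2] yaw 1.2505 j [ 0.04  0.11  1.84 -0.02  1.13 -1.2 ] F [ 0.4  0.3 -1.9] w 0.007
tool delta mm [ -1.  166.3   2. ] turn 1.25
axes after turn: x,y,z 7.3 166.2 -2.4
```

View pics/v11.png

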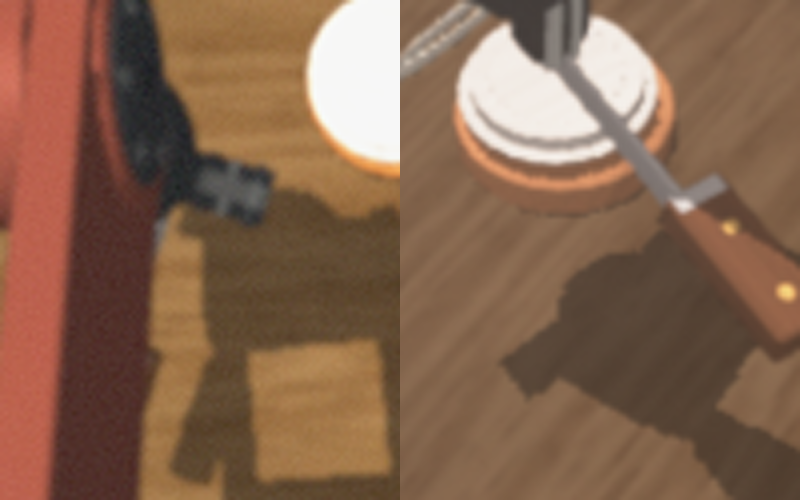

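```bash
cat > hang.py <<'E'
from fit2 import *
s=read_state();p=s["ee_pos"]
im,d=get_image("scene");P=cloud("scene",d)
for q in spotter.trace("scene","lifter_grip")[:1]:
    m=cv2.erode(q["mask"].astype(np.uint8),np.ones((2,2)))>0;X=P[m];X=X[~np.isnan(X[:,0])];X=X[np.linalg.norm(X-p,axis=1)<170]
    c=np.median(X,0);_,_,V=np.linalg.svd(X-c,full_matrices=False);v=V[0]*np.sign(-V[0][2]);t=(X-c)@v
    print(s["clock"],p.round(1),q["p"],len(X),"dir down",v.round(3),"angle below horiz",np.degrees(np.arcsin(-v[2])).round(1),"ends",(c+v*np.percentile(t,1)).round(1),(c+v*np.percentile(t,99)).round(1))
E
python3 hang.py
```

```text
22.35 [558.7  88.9 185.2] 0.85 1113 dir down [-0.951  0.29  -0.109] angle below horiz 6.2 ends [546.3  95.7 178.5] [413.2 136.3 163.3]
```

Run:
```python
import numpy as np
for k in range(10):
    a=1.25-.18*k;D=np.array([-14,-10]);print(k,round(D@[np.cos(a),np.sin(a)]),round(D@[-np.sin(a),np.cos(a)]))
```

```text
0 -14 10
1 -15 7
2 -17 5
3 -17 2
4 -17 -2
5 -17 -5
6 -15 -7
7 -14 -10
8 -12 -12
9 -9 -14
```

Request:
{"api": "move_arm", "payload": {"deltas": [[[-0.014, 0.03, 0.01, 0.18, 1], [-0.015, -0.04, 0.007, 0.18, 1], [-0.017, 0.03, 0.005, 0.18, 1], [-0.017, -0.04, 0.002, 0.18, 1], [-0.017, 0.03, -0.002, 0.18, 1], [-0.017, -0.04, -0.005, 0.18, 1], [-0.015, 0.03, -0.007, 0.18, 1], [-0.014, -0.04, -0.01, 0.18, 1], [-0.012, 0.03, -0.012, 0.18, 1], [-0.009, -0.04, -0.014, 0.18, 1]]]}}

```text
clock: 23.7
ee_pos: [395.6, -6.5, 209.4]
orientation: [-1.521, 0.463, -0.489]
contact_force: [0.6, -1.7, -1.0]
width: 0.008
```

```bash
python3 go.py 412 -10 60 -1.595; python3 hang.py
```

```text
t 23.7 p [395.6  -6.5 209.4] yaw -0.6078 j [-0.19 -0.29  2.16 -0.01  1.25  0.42] F [ 0.6 -1.7 -1. ] w 0.008
tool delta mm [ 13.  149.6   6.3] turn 0.987
axes after turn: x,y,z 3.1 149.4 16.5
```

Request:
{"api": "move_arm", "payload": {"deltas": [[[0, 0, 0, 0.165, 1], [0, 0, 0, 0.165, 1], [0, 0, 0, 0.165, 1], [0, 0, 0, 0.165, 1], [0, 0, 0, 0.165, 1], [0, 0, 0, 0.15, 1], [0, 0.03, 0.008, 0, 1], [0, 0.03, 0.008, 0, 1], [0, 0.03, 0, 0, 1], [0, 0, 0, 0, 1]]]}}

```text
clock: 25.05
ee_pos: [432.9, -10.5, 136.7]
orientation: [-1.166, 1.187, -1.266]
contact_force: [0.4, -0.5, 0.9]
width: 0.015
```

```bash
python3 go.py 412 -10 60 -1.595; python3 hang.py
python3 - <<'E'
from fit2 import *
s=read_state();p=s["ee_pos"]
for cam in("top","scene"):
    im,d=get_image(cam);save("f_"+cam+".png",im);P=cloud(cam,d);hsv=cv2.cvtColor(im,cv2.COLOR_RGB2HSV)
    # points in the vertical plane ahead of the tool
    ok=(np.abs(P[...,1]-p[1])<25)&(P[...,0]>p[0]+20)&(P[...,0]<590)&(P[...,2]>12)&(P[...,2]<p[2]+30)
    X=P[ok];print(cam,len(X))
    for a in range(int(p[0])+20,590,12):
        Y=X[(X[:,0]>=a)&(X[:,0]<a+12)]
        if len(Y)>2: print(a,len(Y),Y[:,1].mean().round(),Y[:,2].min().round(),Y[:,2].max().round())
E
```

```text
t 25.05 p [432.9 -10.5 136.7] yaw -1.6019 j [-0.18 -0.12  2.17 -0.01  1.04  1.42] F [ 0.4 -0.5  0.9] w 0.015
tool delta mm [ -0.8  75.5 -24.9] turn -0.007
axes after turn: x,y,z 0.0 76.7 -20.9
25.05 [432.9 -10.5 136.7] 0.56 436 dir down [ 0.468  0.115 -0.876] angle below horiz 61.2 ends [435.5 -11.3 119. ] [495.1   3.4   7.5]
top 382
453 17 -16.0 59.0 86.0
465 74 -10.0 41.0 79.0
477 64 -10.0 16.0 61.0
489 58 -11.0 13.0 39.0
501 6 -12.0 12.0 13.0
573 99 -11.0 12.0 40.0
585 64 -11.0 20.0 47.0
scene 604
453 121 -6.0 45.0 100.0
465 121 -0.0 24.0 79.0
477 79 1.0 13.0 56.0
489 39 -1.0 12.0 32.0
573 138 -7.0 12.0 35.0
585 105 -8.0 18.0 46.0
```

Request:
{"api": "move_arm", "payload": {"deltas": [[[0, -0.012, 0, 0, 1], [0, 0, 0.03, 0, 1], [0, 0, 0.03, 0, 1], [0, 0, 0.012, 0, 1], [0, 0, 0.012, 0, 1], [0, 0, 0.012, 0, 1], [0, 0, 0.012, 0, 1], [0, 0, 0.01, 0, 1], [0, 0, 0, 0, 1], [0, 0, 0, 0, 1]]]}}

```text
clock: 26.5
ee_pos: [548.0, -13.1, 164.1]
orientation: [-1.176, 1.194, -1.259]
contact_force: [-1.1, 0.4, 2.8]
width: 0.008
```

```bash
python3 go.py 566 -10 150 -1.595
cat > plane.py <<'E'
from fit2 import *
s=read_state();p=s["ee_pos"]
im,d=get_image("scene");P=cloud("scene",d);hsv=cv2.cvtColor(im,cv2.COLOR_RGB2HSV)
ok=(np.abs(P[...,1]-p[1])<30)&(P[...,0]>p[0]-25)&(P[...,0]<590)&(P[...,2]>8)&(P[...,2]<p[2]-10)
X=P[ok]
for a in range(10,130,12):
    Y=X[(X[:,2]>=a)&(X[:,2]<a+12)&(np.linalg.norm(X[:,:2]-[632,-8],axis=1)>59)]
    if len(Y)>2: print("z",a,len(Y),"x",np.percentile(Y[:,0],[5,95]).round(),"y",np.percentile(Y[:,1],[5,95]).round())
E
python3 plane.py
```

```text
t 26.5 p [548.  -13.1 164.1] yaw -1.5997 j [-0.15  0.11  1.89 -0.01  1.1   1.46] F [-1.1  0.4  2.8] w 0.008
tool delta mm [-3.8 14.8 17.3] turn -0.005
axes after turn: x,y,z -3.5 14.1 17.9
z 10 8 x [563. 572.] y [-9.  4.]
z 22 32 x [560. 573.] y [-16.   5.]
z 34 46 x [557. 573.] y [-14.   5.]
z 46 45 x [554. 571.] y [-13.   5.]
z 58 49 x [551. 569.] y [-13.   5.]
z 70 53 x [547. 566.] y [-13.   6.]
z 82 111 x [547. 564.] y [-13.   5.]
z 94 36 x [544. 559.] y [-14. -11.]
z 106 34 x [541. 555.] y [-13. -10.]
z 118 37 x [538. 552.] y [-13. -10.]
```

Request:
{"api": "move_arm", "payload": {"deltas": [[[0, 0, 0.008, 0, 1], [0, 0, 0.008, 0, 1], [0, 0, 0.006, 0, 1], [0, 0, 0.004, 0, 1], [0, 0.004, 0, 0, 1], [0, 0.004, 0, 0, 1], [0, 0.004, 0, 0, 1], [0, 0.004, 0, 0, 1], [0, 0.004, 0, 0, 1], [0, 0, 0, 0, 1]]]}}

```text
clock: 27.8
ee_pos: [591.9, -17.1, 168.1]
orientation: [-1.152, 1.161, -1.281]
contact_force: [-0.7, -0.1, -1.7]
width: 0.006
```

```bash
python3 go.py 566 -10 150 -1.595; python3 plane.py
```

```text
t 27.8 p [591.9 -17.1 168.1] yaw -1.5995 j [-0.14  0.17  1.81 -0.01  1.08  1.46] F [-0.7 -0.1 -1.7] w 0.006
tool delta mm [ -6.7  15.9 -27.5] turn -0.004
axes after turn: x,y,z -6.5 18.1 -26.1
z 22 21 x [567. 573.] y [-6.  5.]
z 34 19 x [567. 573.] y [-7.  5.]
z 46 27 x [567. 573.] y [-7.  5.]
z 58 30 x [567. 573.] y [-15.   5.]
z 70 27 x [567. 573.] y [-9.  5.]
z 82 48 x [567. 573.] y [-15.   3.]
z 94 14 x [567. 573.] y [-15. -12.]
z 106 15 x [567. 573.] y [-16. -12.]
z 118 16 x [568. 573.] y [-15. -13.]
```

Request:
{"api": "move_arm", "payload": {"deltas": [[[0, 0, -0.01, 0, 1], [0, 0, -0.015, 0, 1], [0, 0, -0.015, 0, 1], [0, 0, 0, 0, 1], [0, 0, 0, 0, 1], [0, 0, 0, 0, 1], [0, 0, 0, 0, 1], [0, 0, 0, 0, 1], [0, 0, 0, 0, 1], [0, 0, 0, 0, 1]]]}}

```text
clock: 29.1
ee_pos: [548.9, -15.7, 160.7]
orientation: [-1.154, 1.164, -1.279]
contact_force: [0.6, 0.1, -0.6]
width: 0.011
```

```bash
sed -i 's/p\[0\]-25)/p[0]-45)/' plane.py; python3 go.py 545 -10 150 -1.595; python3 plane.py
python3 - <<'E'
from fit2 import *
for cam in("top","scene"):
    im=get_image(cam)[0].astype(np.float32);r=run(cam,im);print(cam,[np.round(v,2) for v in r][:3])
E
```

```text
t 29.1 p [548.9 -15.7 160.7] yaw -1.5995 j [-0.15  0.09  1.91 -0.01  1.06  1.45] F [ 0.6  0.1 -0.6] w 0.011
tool delta mm [-5.8 10.2 -4.9] turn -0.004
axes after turn: x,y,z -5.6 10.7 -4.1
z 10 24 x [550. 566.] y [-16.   1.]
z 22 48 x [547. 566.] y [-19.   1.]
z 34 54 x [546. 564.] y [-20.   1.]
z 46 50 x [543. 562.] y [-19.   2.]
z 58 52 x [541. 559.] y [-18.   3.]
z 70 82 x [539. 557.] y [-16.   2.]
z 82 74 x [539. 556.] y [-16.   1.]
z 94 34 x [537. 551.] y [-16. -13.]
z 106 32 x [534. 549.] y [-16. -13.]
z 118 37 x [531. 546.] y [-15. -12.]
top [array([637.26,  -8.83]), np.float64(0.05), np.float64(0.1)]
scene [array([634.84,  -7.84]), np.float64(0.42), np.float64(0.36)]
```

Request:
{"api": "move_arm", "payload": {"deltas": [[[0, 0.009, 0, 0, 1], [0, 0, 0, 0, 1], [0, 0, 0, 0, 1], [0, 0, 0.008, 0, 1], [0, 0, 0, 0, 1], [0, 0, 0.008, 0, 1], [0, 0, 0, 0, 1], [0, 0, 0.003, 0, 1], [0, 0, 0, 0, 1], [0, 0, 0, 0, 1]]]}}

```text
clock: 30.5
ee_pos: [569.1, -16.3, 152.1]
orientation: [-1.156, 1.166, -1.277]
contact_force: [-0.3, -0.9, -0.9]
width: 0.008
```

```bash
python3 go.py 566 -10 150 -1.595; python3 plane.py
```

```text
t 30.5 p [569.1 -16.3 152.1] yaw -1.5993 j [-0.15  0.15  1.87 -0.01  1.05  1.46] F [-0.3 -0.9 -0.9] w 0.008
tool delta mm [-6.2  1.8 -3.4] turn -0.004
axes after turn: x,y,z -6.2 2.1 -3.3
z 10 51 x [554. 569.] y [-21.   1.]
z 22 54 x [553. 571.] y [-20.   1.]
z 34 54 x [552. 570.] y [-20.   2.]
z 46 53 x [552. 568.] y [-19.   2.]
z 58 63 x [550. 569.] y [-18.   1.]
z 70 108 x [551. 568.] y [-17.   1.]
z 82 31 x [551. 564.] y [-17. -13.]
z 94 30 x [550. 564.] y [-16. -13.]
z 106 39 x [549. 564.] y [-16. -13.]
z 118 34 x [548. 562.] y [-15. -12.]
```

Request:
{"api": "move_arm", "payload": {"deltas": [[[0, 0.005, 0, 0, 1], [0, 0.003, 0, 0, 1], [0, 0, 0, 0, 1], [0, 0, 0, 0, -0.18], [0, 0, 0, 0, -0.18], [0, 0, 0, 0, -0.18], [0, 0, 0, 0, -0.18], [0, 0.004, 0, 0, -0.18], [0, 0, 0, 0, -0.18], [0, 0, 0, 0, -0.18]]]}}

```text
clock: 31.8
ee_pos: [573.0, -17.2, 142.1]
orientation: [-1.151, 1.16, -1.282]
contact_force: [-0.1, 0.6, -0.0]
width: 0.592
```

```bash
python3 go.py 566 -10 141 -1.595; python3 plane.py
```

```text
t 31.8 p [573.  -17.2 142.1] yaw -1.5995 j [-0.15  0.16  1.87 -0.01  1.02  1.46] F [-0.1  0.6 -0. ] w 0.592
tool delta mm [-7.   0.4 -7.2] turn -0.004
axes after turn: x,y,z -7.0 1.1 -7.2
z 10 58 x [555. 570.] y [-22.   0.]
z 22 54 x [555. 571.] y [-22.  -0.]
z 34 62 x [555. 571.] y [-21.   0.]
z 46 58 x [555. 571.] y [-21.   0.]
z 58 111 x [555. 572.] y [-19.  -0.]
z 70 40 x [557. 572.] y [-20. -14.]
z 82 35 x [556. 570.] y [-19. -16.]
z 94 31 x [557. 570.] y [-19. -16.]
z 106 36 x [557. 570.] y [-19. -16.]
z 118 36 x [557. 571.] y [-20. -16.]
```

Request:
{"api": "move_arm", "payload": {"deltas": [[[0, 0, -0.009, 0, -0.18], [0, 0, 0, 0, -0.18], [0.015, 0, 0, 0, -0.18], [0.015, 0, 0, 0, -0.18], [0.015, 0, 0, 0, -0.18], [0.015, 0, 0, 0, -0.18], [0.01, 0, 0, 0, -0.18], [0, 0, 0, 0, -0.18], [0, 0, 0, 0, -0.18], [0, 0, 0, 0, -0.18]]]}}

```text
clock: 33.1
ee_pos: [561.2, -93.1, 143.0]
orientation: [-1.15, 1.161, -1.283]
contact_force: [0.3, -0.5, -0.3]
width: 0.585
```

```bash
python3 go.py 560 -60 60 0
python3 - <<'E'
from fit2 import *
for cam in("top","scene"):
    im,d=get_image(cam);save("g_"+cam+".png",im);P=cloud(cam,d)
    for q in spotter.place_of(cam,"lifter_grip")[:1]: print(cam,"grip",q["p"],np.round(q["point"],1),at_z(cam,q["point"],13).round(1))
    for q in spotter.trace(cam,"lifter_grip")[:1]:
        X=P[q["mask"]];X=X[~np.isnan(X[:,0])];c=np.median(X,0);_,_,V=np.linalg.svd(X-c,full_matrices=False);v=V[0]*np.sign(-V[0][1]);t=(X-c)@v
        print(q["p"],q["bbox"],"z",np.percentile(X[:,2],[5,50,95]).round(1),"dir",v.round(3),"ends",(c+v*t.min()).round(1),(c+v*t.max()).round(1))
E
```

```text
t 33.1 p [561.2 -93.1 143. ] yaw -1.6012 j [-0.29  0.15  1.88  0.    1.02  1.31] F [ 0.3 -0.5 -0.3] w 0.585
tool delta mm [-34.6  81.9  -8.9] turn -1.601
axes after turn: x,y,z -1.2 83.0 33.1
top grip 0.54 [269.6 155.3] [722.2  56.6  13. ]
scene grip 0.89 [337.2 228.7] [552.7 -58.1  13. ]
0.9 [323.6, 198.5, 368.0, 240.8] z [ 3.5 13.8 25.2] dir [-0.023 -0.996 -0.083] ends [558.  -25.6  17.7] [ 554.5 -176.5    5.1]
```

Request:
{"api": "move_arm", "payload": {"deltas": [[[0, 0, 0, -0.18, 0.2], [0, 0, 0, -0.18, 0.2], [0, 0.01, 0, -0.18, 0.2], [0, 0.01, 0, -0.18, 0.2], [0, 0.01, 0, -0.18, 0.2], [0, 0.01, 0, -0.18, 0.2], [0, 0.01, 0, -0.18, 0.2], [0, 0.01, 0, -0.18, 0.2], [0, 0.01, 0.012, -0.1, 0.2], [0, 0, 0.01, 0, 0.2]]]}}

```text
clock: 34.65
ee_pos: [569.6, -71.9, 71.8]
orientation: [-1.592, -0.058, -0.072]
contact_force: [-0.7, 0.1, 0.2]
width: 0.4
```

```bash
python3 go.py 556 -68 14 -0.02; python3 -c "
from h import *
from scipy.spatial.transform import Rotation as R
print(R.from_rotvec(read_state()['orientation']).as_matrix().round(3))"
```

```text
t 34.65 p [569.6 -71.9  71.8] yaw -0.0078 j [-0.25  0.27  1.91 -0.    0.88 -0.24] F [-0.7  0.1  0.2] w 0.4
tool delta mm [-18.3  56.3   5. ] turn 0.012
axes after turn: x,y,z -13.7 57.8 3.6
[[ 0.997  0.082  0.01 ]
 [-0.008 -0.023  1.   ]
 [ 0.083 -0.996 -0.022]]
```

Request:
{"api": "move_arm", "payload": {"deltas": [[[-0.018, 0, 0.005, 0, 0.2], [0, 0.014, 0, 0, 0.2], [0, 0.014, 0, 0, 0.2], [0, 0.013, 0, 0, 0.2], [0, 0.01, 0, 0, 0.2], [0, 0, 0, 0, 0.2], [0, 0, 0, 0, 1], [0, 0, 0, 0, 1], [0, 0, 0, 0, 1], [0, 0, 0, 0, 1]]]}}

```text
clock: 35.9
ee_pos: [559.2, -67.6, 17.6]
orientation: [-1.593, -0.059, -0.079]
contact_force: [-0.1, -0.9, -1.1]
width: 0.193
```

```bash
python3 go.py 556 -68 14 -0.02
```

```text
t 35.9 p [559.2 -67.6  17.6] yaw -0.0119 j [-0.24  0.34  1.95 -0.    0.77 -0.23] F [-0.1 -0.9 -1.1] w 0.193
tool delta mm [-3.5  3.3 -0.3] turn 0.008
axes after turn: x,y,z -3.2 3.6 -0.4
```

Request:
{"api": "move_arm", "payload": {"deltas": [[[0, -0.02, 0, 0, 1], [0, -0.03, 0, 0, 1], [0, -0.03, 0, 0, 1], [0.02, -0.01, 0.03, 0, 1], [0.026, 0, 0.04, 0, 1], [0.026, 0, 0.04, 0, 1], [0.024, 0, 0.038, 0, 1], [0, 0, 0, -0.18, 1], [0, 0, 0, -0.18, 1], [0, 0, 0, 0, 1]]]}}

```text
clock: 37.15
ee_pos: [650.1, 86.7, 114.3]
orientation: [-1.59, -0.343, 0.216]
contact_force: [-0.5, -0.1, -2.1]
width: 0.195
```

```bash
cat > st.py <<'E'
import sys
from fit2 import *
from scipy.spatial.transform import Rotation as R
s=read_state();M=R.from_rotvec(s["orientation"]).as_matrix();p=s["ee_pos"]
# lifter axes in tool frame, as at the table grasp (lifter level): x_l, blade offset
G=R.from_rotvec([-1.593,-0.059,-0.079]).as_matrix();psi0=np.arctan2(G[1,0],G[0,0])-np.pi/2
xl=G.T@[np.cos(psi0),np.sin(psi0),0];zl=G.T@[0,0,1.]
u=M@xl;z=M@zl;f=lambda a:(p+a*u-10.1*z).round(1)
print("t",round(float(s["clock"]),2),"p",p.round(1),"psi",np.arctan2(u[1],u[0]).round(3),"pitch",u[2].round(3),"tip",f(107),"b90",f(90),"F",s["contact_force"].round(1),"jsum",s["joint_pos"][[1,2,4]].sum().round(3),"w",round(float(s["width"]),3))
if len(sys.argv)>1: # wanted: tip x y z psi
    t=[float(a) for a in sys.argv[1:5]];dp=t[3]-np.arctan2(u[1],u[0]);Rz=R.from_rotvec(-dp*np.array([0,1,0])).as_matrix()
    M2=M@Rz;tip2=p+M2@(107*xl-10.1*zl);D=np.array(t[:3])-tip2
    print("turn",round(-dp,3),"then tool delta",(M2.T@D).round(1))
E
python3 st.py 701.5 -1.5 42 -1.2
```

```text
t 37.15 p [650.1  86.7 114.3] psi -1.216 pitch 0.029 tip [687.1 -14.  107.3] b90 [681.2   2.  106.8] F [-0.5 -0.1 -2.1] jsum 3.057 w 0.195
turn -0.016 then tool delta [11.5 66.   9.9]
```

Request:
{"api": "move_arm", "payload": {"deltas": [[[0.012, 0, 0.01, -0.01, 1], [0, 0.02, 0, 0, 1], [0, 0.02, 0, 0, 1], [0, 0.015, 0, 0, 1], [0, 0.006, 0, 0, 1], [0, 0, 0, 0, 1], [0, 0, 0, 0, 1], [0, 0, 0, 0, 1], [0, 0, 0, 0, 1], [0, 0, 0, 0, 1]]]}}

```text
clock: 38.4
ee_pos: [663.3, 98.7, 49.1]
orientation: [-1.59, -0.345, 0.22]
contact_force: [-0.0, 0.6, -1.1]
width: 0.196
```

```bash
python3 st.py 701.5 -1.5 42 -1.2
cat > lidnow.py <<'E'
from fit2 import *
for cam in("top","scene"):
    im,d=get_image(cam);save("h_"+cam+".png",im)
    r=run(cam,im.astype(np.float32));print(cam,[np.round(v,2) for v in r[:3]],np.round(r[4],2))
E
python3 lidnow.py
python3 - <<'E'
from fit2 import *
d={}
for cam in("top","scene"):
    im=cv2.imread(f"pics/h_{cam}.png");c=proj(cam,[[650,20,40]])[0].astype(int)
    d[cam]=cv2.resize(im[c[1]-45:c[1]+45,c[0]-40:c[0]+40],(400,450),interpolation=2)
cv2.imwrite("pics/v12.png",np.hstack(list(d.values())))
E
```

```text
t 38.4 p [663.3  98.7  49.1] psi -1.213 pitch 0.029 tip [700.7  -1.8  42.1] b90 [694.7  14.1  41.6] F [-0.   0.6 -1.1] jsum 3.059 w 0.196
turn -0.013 then tool delta [-0.5  0.1  0.1]
top [array([636.31, -10.73]), np.float64(0.36), np.float64(0.12)] [631.67 -11.48]
scene [array([635.05,  -8.14]), np.float64(0.56), np.float64(2.42)] [638.27 -23.47]
```

View pics/v12.png

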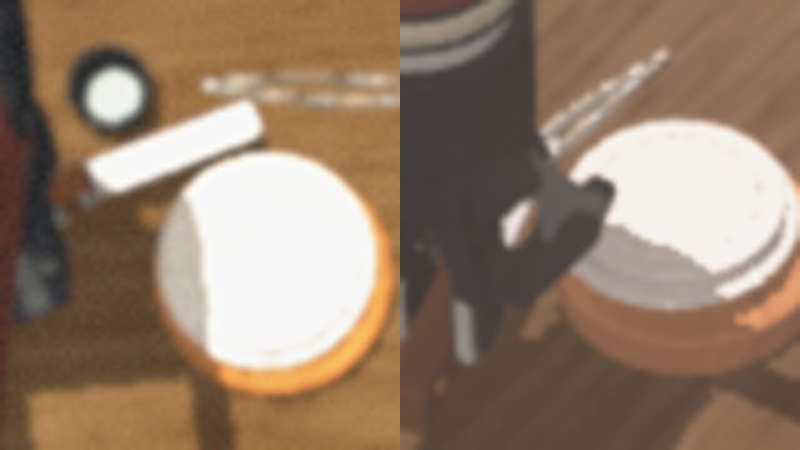

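Request:
{"api": "move_arm", "payload": {"deltas": [[[-0.007, 0, 0, -0.01, 1], [0, 0, 0, 0, 1], [-0.003, 0, 0, 0, 1], [0, 0, 0, 0, 1], [-0.002, 0, 0, 0, 1], [0, 0, 0, 0, 1], [-0.001, 0, 0, 0, 1], [0, 0, 0, 0, 1], [0, 0, 0, 0, 1], [0, 0, 0, 0, 1]]]}}

```text
clock: 39.75
ee_pos: [650.5, 93.8, 48.2]
orientation: [-1.589, -0.354, 0.228]
contact_force: [0.7, -0.1, -1.1]
width: 0.195
```

```bash
python3 st.py 701.5 -1.5 42 -1.2; python3 lidnow.py
```

```text
t 39.75 p [650.5  93.8  48.2] psi -1.202 pitch 0.03 tip [689.   -6.3  41.3] b90 [682.8   9.5  40.8] F [ 0.7 -0.1 -1.1] jsum 3.058 w 0.195
turn -0.002 then tool delta [13.2  0.2 -0.1]
top [array([635.64, -11.01]), np.float64(0.54), np.float64(-0.97)] [631.65 -11.41]
scene [array([633.24,  -7.86]), np.float64(0.29), np.float64(0.2)] [633.89 -18.07]
```

Request:
{"api": "move_arm", "payload": {"deltas": [[[-0.003, 0, 0, 0, 1], [0, 0, 0, 0, 1], [0, 0, 0, 0, 1], [0.008, 0, 0, 0, 1], [0.01, 0, 0, 0, 1], [0, -0.02, 0, 0, 1], [0, -0.02, 0, 0, 1], [-0.01, -0.01, -0.03, 0, 1], [-0.02, 0, 0.03, 0, 1], [-0.03, 0, 0.03, 0, 1]]]}}

```text
clock: 41.1
ee_pos: [599.7, 106.1, 104.2]
orientation: [-1.591, -0.362, 0.216]
contact_force: [0.5, 1.0, -0.7]
width: 0.195
```

```bash
python3 st.py 602 64 27.5 -1.2; python3 lidnow.py
```

```text
t 41.1 p [599.7 106.1 104.2] psi -1.205 pitch 0.034 tip [638.1   5.9  97.7] b90 [632.   21.8  97.1] F [ 0.5  1.  -0.7] jsum 3.046 w 0.195
turn -0.005 then tool delta [-18.7  65.   71.1]
top [array([632.07, -11.36]), np.float64(0.44), np.float64(-0.65)] [631.66 -11.34]
scene [array([630.72,  -9.78]), np.float64(0.19), np.float64(1.66)] [628.13  -8.01]
```

Request:
{"api": "move_arm", "payload": {"deltas": [[[-0.009, 0, 0.035, 0, 1], [-0.01, 0, 0.035, 0, 1], [0, 0, 0, 0, 1], [0, 0.02, 0, 0, 1], [0, 0.02, 0, 0, 1], [0, 0.015, 0, 0, 1], [0, 0.005, 0, 0, 1], [0, 0, 0, 0, 1], [0, 0, 0, 0, 1], [0, 0, 0, 0, 1]]]}}

```text
clock: 42.45
ee_pos: [565.9, 162.9, 41.8]
orientation: [-1.592, -0.368, 0.209]
contact_force: [-0.8, 0.4, -0.9]
width: 0.196
```

```bash
python3 st.py 615 32 27.5 -1.2;  python3 - <<'E'
from fit2 import *
im,d=get_image("top");save("k_top.png",im);P=cloud("top",d)
L=np.linalg.norm(P[...,:2]-[632,-11],axis=-1)
hsv=cv2.cvtColor(im,cv2.COLOR_RGB2HSV)
ok=(hsv[...,1]<75)&(hsv[...,2]>120)&(L>57)&(L<140)&(P[...,1]>20)&(P[...,0]<650)&(P[...,2]<70)
v,u=np.nonzero(ok);W=np.array([at_z("top",(a,b),29)[:2] for a,b in zip(u,v)]);print(len(W))
if len(W):
    c=W.mean(0);_,_,V=np.linalg.svd(W-c);dd=V[0]*np.sign(-V[0][1]);t=(W-c)@dd;print("yaw",np.arctan2(dd[1],dd[0]),"c",c,"tip",c+dd*np.percentile(t,99.5),"root",c+dd*t.min(),"z",np.nanpercentile(P[ok][:,2],[10,50,90]))
E
```

```text
t 42.45 p [565.9 162.9  41.8] psi -1.206 pitch 0.036 tip [604.2  62.6  35.7] b90 [598.1  78.5  35. ] F [-0.8  0.4 -0.9] jsum 3.042 w 0.196
turn -0.006 then tool delta [ -2.5   9.9 -31.9]
265
yaw -1.214148965549362 c [595.89530381  89.31061047] tip [607.49021933  58.19000611] root [583.94329712 121.38964298] z [-0.34093561 36.28933488 38.89883111]
```

Request:
{"api": "move_arm", "payload": {"deltas": [[[-0.002, 0.008, 0, 0, 1], [0, 0, 0, 0, 1], [0, 0, 0, 0, 1], [0, 0.001, -0.01, 0, 1], [0, 0, 0, 0, 1], [0, 0, -0.006, 0, 1], [0, 0, 0, 0, 1], [0, 0, 0, 0, 1], [0, 0, 0, 0, 1], [0, 0, 0, 0, 1]]]}}

```text
clock: 43.75
ee_pos: [571.7, 146.0, 34.3]
orientation: [-1.592, -0.37, 0.207]
contact_force: [0.0, -1.4, -1.8]
width: 0.19
```

```bash
python3 st.py 613.7 34.2 27.5 -1.2
```

```text
t 43.75 p [571.7 146.   34.3] psi -1.206 pitch 0.037 tip [610.1  45.8  28.1] b90 [604.   61.7  27.5] F [ 0.  -1.4 -1.8] jsum 3.038 w 0.19
turn -0.006 then tool delta [ -1.5   1.3 -12.1]
```

Request:
{"api": "move_arm", "payload": {"deltas": [[[-0.001, 0.001, -0.005, 0, 1], [0, 0, 0, 0, 1], [0, 0, -0.004, 0, 1], [0, 0, 0, 0, 1], [0, 0, -0.002, 0, 1], [0, 0, 0, 0, 1], [0, -0.002, 0, 0, 1], [0, 0, 0, 0, 1], [0, -0.002, 0, 0, 1], [0, 0, 0, 0, 1]]]}}

```text
clock: 45.0
ee_pos: [574.3, 134.9, 37.9]
orientation: [-1.592, -0.37, 0.208]
contact_force: [0.2, 0.3, -2.0]
width: 0.194
```

```bash
python3 st.py 613.7 34.2 46 -1.2
```

```text
t 45.0 p [574.3 134.9  37.9] psi -1.205 pitch 0.037 tip [612.7  34.8  31.7] b90 [606.6  50.6  31.1] F [ 0.2  0.3 -2. ] jsum 3.038 w 0.194
turn -0.005 then tool delta [  1.5 -14.1  -1.7]
```

Request:
{"api": "move_arm", "payload": {"deltas": [[[0, -0.004, 0, 0, 1], [0, -0.002, 0, 0, 1], [0, -0.002, 0, 0, 1], [0, -0.002, 0, 0, 1], [0, -0.002, 0, 0, 1], [0, -0.002, 0, 0, 1], [0, -0.001, 0, 0, 1], [0, 0, 0, 0, 1], [0, 0, 0, 0, 1], [0, 0, 0, 0, 1]]]}}

```text
clock: 46.25
ee_pos: [572.5, 135.3, 53.9]
orientation: [-1.592, -0.37, 0.208]
contact_force: [0.3, -0.9, -1.4]
width: 0.197
```

```bash
python3 st.py 613.7 34.2 47.5 -1.2
cat > tilt.py <<'E'
from fit2 import *
for cam in("top","scene"):
    im,d=get_image(cam);P=cloud(cam,d);hsv=cv2.cvtColor(im,cv2.COLOR_RGB2HSV)
    ok=(np.linalg.norm(P[...,:2]-[632,-11],axis=-1)<36)&(P[...,2]>38)&(P[...,2]<90)&(hsv[...,1]<60)
    X=P[ok];A=np.c_[X[:,:2]-[632,-11],np.ones(len(X))];w=np.ones(len(X))
    for _ in range(8):
        c=np.linalg.lstsq(A*w[:,None],X[:,2]*w,rcond=None)[0];r=A@c-X[:,2];w=1/(1+(r/3)**2)
    print(cam,len(X),"slope",c.round(3),"tilt",np.arctan(np.hypot(*c[:2])).round(3))
E
python3 tilt.py
```

```text
t 46.25 p [572.5 135.3  53.9] psi -1.205 pitch 0.037 tip [610.9  35.1  47.7] b90 [604.8  50.9  47.1] F [ 0.3 -0.9 -1.4] jsum 3.038 w 0.197
turn -0.005 then tool delta [ 1.7  0.5 -1.8]
top 780 slope [-0.062  0.211 54.212] tilt 0.217
scene 221 slope [-0.07   0.204 52.059] tilt 0.212
```

Request:
{"api": "move_arm", "payload": {"deltas": [[[0, 0, 0, 0, 1], [0, 0, 0, 0, 1], [0, 0, 0, 0, 1], [0, 0, 0, 0, 1], [0, 0, 0, 0, 1], [0, 0, 0, 0, 1], [0, 0, 0, 0, 1], [0, 0, 0, 0, 1], [0, 0, 0, 0, 1], [0, 0, 0, 0, 1]]]}}

```text
clock: 47.6
ee_pos: [572.4, 135.3, 53.8]
orientation: [-1.592, -0.369, 0.208]
contact_force: [0.7, 0.4, -2.1]
width: 0.195
```

Request:
{"api": "move_arm", "payload": {"deltas": [[[0, 0, 0, 0, 1], [0, 0, 0, 0, 1], [0, 0, 0, 0, 1], [0, 0, 0, 0, 1], [0, 0, 0, 0, 1], [0, 0, 0, 0, 1], [0, 0.002, 0, 0, 1], [0, 0.002, 0, 0, 1], [0, 0.002, 0, 0, 1], [0, 0.002, 0, 0, 1]]]}}

```text
clock: 48.85
ee_pos: [573.2, 135.2, 45.3]
orientation: [-1.592, -0.369, 0.208]
contact_force: [0.2, 0.2, -1.3]
width: 0.197
```

```bash
python3 st.py 613.7 34.2 27.5 -1.2; python3 tilt.py
```

```text
t 48.85 p [573.2 135.2  45.3] psi -1.205 pitch 0.036 tip [611.6  35.   39.1] b90 [605.6  50.9  38.4] F [ 0.2  0.2 -1.3] jsum 3.038 w 0.197
turn -0.005 then tool delta [-0.  11.7 -0.8]
top 772 slope [-3.0000e-02  1.0500e-01  5.0501e+01] tilt 0.108
scene 255 slope [-2.5000e-02  1.0500e-01  4.8603e+01] tilt 0.107
```

Lowering tracks; finish lowering 11.5 mm, then back the blade out.

Request:
{"api": "move_arm", "payload": {"deltas": [[[0, 0.002, 0, 0, 1], [0, 0.002, 0, 0, 1], [0, 0.002, 0, 0, 1], [0, 0.002, 0, 0, 1], [0, 0.001, 0, 0, 1], [0, 0, 0, 0, 1], [0, 0, 0, 0, 1], [0, 0, 0, 0, 1], [0, 0, 0, 0, 1], [0, 0, 0, 0, 1]]]}}

```text
clock: 50.2
ee_pos: [574.5, 134.8, 35.9]
orientation: [-1.592, -0.37, 0.208]
contact_force: [-0.3, -0.4, -2.5]
width: 0.2
```

```bash
python3 st.py 613.7 34.2 27.5 -1.2; python3 tilt.py
```

```text
t 50.2 p [574.5 134.8  35.9] psi -1.205 pitch 0.037 tip [612.9  34.6  29.7] b90 [606.8  50.5  29.1] F [-0.3 -0.4 -2.5] jsum 3.038 w 0.2
turn -0.005 then tool delta [-0.2  2.3 -0.6]
top 760 slope [5.0000e-03 6.0000e-03 4.6558e+01] tilt 0.008
scene 296 slope [9.0000e-03 2.0000e-03 4.4917e+01] tilt 0.009
```

Request:
{"api": "move_arm", "payload": {"deltas": [[[0, 0.002, 0, 0, 1], [0, 0, 0.008, 0, 1], [0, 0, 0.015, 0, 1], [0, 0, 0.02, 0, 1], [0, 0, 0, 0, 1], [0, -0.015, 0, 0, 1], [0, -0.015, 0, 0, 1], [-0.02, 0, 0, 0, 1], [-0.03, 0, 0, 0, 1], [0, 0, 0, 0, 1]]]}}

```text
clock: 51.55
ee_pos: [510.3, 161.1, 63.8]
orientation: [-1.593, -0.376, 0.202]
contact_force: [-0.4, -0.1, -1.2]
width: 0.192
```

```bash
python3 st.py 613.7 34.2 27.5 -1.2
cat > lid2.py <<'E'
from fit2 import *
for cam in("top","scene"):
    im=np.mean([get_image(cam)[0].astype(np.float32) for _ in range(3)],0);save("h_"+cam+".png",im.astype(np.uint8))
    for th in (None,(135,185)) if cam=="top" else (None,(130,150)):
        r=run(cam,im,thr=th);print(cam,[np.round(v,2) for v in r[:3]],np.round(r[3],2),np.round(r[4],2),r[5:],"off",(r[0]-r[4]).round(2))
E
python3 lid2.py; python3 tilt.py
```

```text
t 51.55 p [510.3 161.1  63.8] psi -1.205 pitch 0.039 tip [548.8  60.9  57.9] b90 [542.7  76.8  57.2] F [-0.4 -0.1 -1.2] jsum 3.034 w 0.192
turn -0.005 then tool delta [ 46.8  38.2 -46.3]
top [array([632.01, -10.97]), np.float64(0.38), np.float64(-0.41)] [ 6.319e+02 -1.083e+01 -4.000e-02] [631.77 -10.83] [np.int64(100), np.float64(0.10793402553149378)] off [ 0.24 -0.14]
top [array([631.76, -10.49]), np.float64(0.77), np.float64(-0.82)] [ 6.3219e+02 -1.0730e+01 -3.6000e-01] [631.12 -10.88] [np.int64(93), np.float64(0.15190216764994405)] off [0.64 0.4 ]
scene [array([617.84,   6.23]), np.float64(0.05), np.float64(0.0)] [632.  -8.   0.] [632.  -8.] [np.int64(0), np.float64(nan)] off [-14.16  14.23]
scene [array([613.34,  10.27]), np.float64(0.28), np.float64(-0.07)] [619.7  -13.04  -8.21] [619.62  11.15] [np.int64(5), np.float64(0.14114055286962948)] off [-6.29 -0.88]
top 763 slope [5.0000e-03 6.0000e-03 4.6637e+01] tilt 0.007
scene 0 slope [0. 0. 0.] tilt 0.0
  return _methods._mean(a, axis=axis, dtype=dtype,
  ret = ret.dtype.type(ret / rcount)
```

Request:
{"api": "move_arm", "payload": {"deltas": [[[-0.024, 0, -0.034, 0, 1], [-0.022, 0, -0.032, 0, 1], [0, 0, 0, 0, 1], [0, 0.015, 0, 0, 1], [0, 0.012, 0, 0, 1], [0, 0.005, 0, 0, 1], [0, 0.003, 0, 0, 1], [0, 0, 0, 0, 1], [0, 0, 0, 0, 1], [0, 0, 0, 0, 1]]]}}

```text
clock: 53.2
ee_pos: [500.8, 84.5, 26.1]
orientation: [-1.591, -0.383, 0.202]
contact_force: [-0.9, 0.4, -1.4]
width: 0.191
```

```bash
python3 st.py 530 -20 7.5 -1.2
```

```text
t 53.2 p [500.8  84.5  26.1] psi -1.2 pitch 0.039 tip [539.8 -15.5  20.2] b90 [5.336e+02 4.000e-01 1.950e+01] F [-0.9  0.4 -1.4] jsum 3.023 w 0.191
turn -0.0 then tool delta [-12.1  11.5   0.1]
```

Request:
{"api": "move_arm", "payload": {"deltas": [[[0, 0.003, 0, 0, 1], [0, 0, 0, 0, 1], [0, 0.002, 0, 0, 1], [0, 0, 0, 0, 1], [0, 0.002, 0, 0, 1], [0, 0, 0, 0, 1], [0, 0, 0, 0, 1], [0, 0, 0, 0, 1], [0, 0, 0, 0, 1], [0, 0, 0, 0, 1]]]}}

```text
clock: 54.45
ee_pos: [502.2, 84.2, 19.3]
orientation: [-1.591, -0.384, 0.201]
contact_force: [-1.1, 0.5, -1.2]
width: 0.194
```

```bash
python3 st.py 530 -20 7.5 -1.2
```

```text
t 54.45 p [502.2  84.2  19.3] psi -1.2 pitch 0.04 tip [541.2 -15.7  13.5] b90 [5.351e+02 1.000e-01 1.280e+01] F [-1.1  0.5 -1.2] jsum 3.022 w 0.194
turn -0.0 then tool delta [-12.6   4.7   0.4]
```

Request:
{"api": "move_arm", "payload": {"deltas": [[[0, 0.001, 0, 0, 1], [0, 0, 0, 0, 0.4], [0, 0, 0, 0, 0.2], [0, 0, 0, 0, 0], [0, 0, 0, 0, -0.3], [0, 0, 0, 0, -0.3], [0, -0.015, 0, 0, -0.3], [0, -0.03, 0, 0, -0.3], [0, -0.04, 0, 0, -0.3], [0, -0.04, 0, 0, -0.3]]]}}

```text
clock: 55.7
ee_pos: [484.7, 86.6, 145.3]
orientation: [-1.591, -0.38, 0.205]
contact_force: [2.0, -0.4, 0.0]
width: 0.65
```

Request:
{"api": "move_arm", "payload": {"deltas": [[[0, -0.03, 0.04, 0, -0.3], [-0.03, -0.03, 0.03, 0, -0.3], [-0.03, 0, 0.03, 0, -0.3], [-0.03, 0, 0.03, 0, -0.3], [0, 0, 0, 0, -0.3], [0, 0, 0, 0, -0.3], [0, 0, 0, 0, -0.3], [0, 0, 0, 0, -0.3], [0, 0, 0, 0, -0.3], [0, 0, 0, 0, -0.3]]]}}

```text
clock: 56.95
ee_pos: [351.6, 178.5, 201.8]
orientation: [-1.589, -0.395, 0.182]
contact_force: [-0.5, 1.0, -0.3]
width: 0.65
```

```bash
python3 go.py 500 80 20 0.37; python3 lid2.py; python3 tilt.py
python3 - <<'E'
from fit2 import *
for cam in("top","scene"):
    im,d=get_image(cam);P=cloud(cam,d)
    for q in spotter.place_of(cam,"lifter_grip")[:1]: print(cam,q["p"],at_z(cam,q["point"],13).round(1))
    for q in spotter.trace(cam,"lifter_grip")[:1]:
        X=P[q["mask"]];print(q["p"],q["bbox"],"z",np.nanpercentile(X[:,2],[5,50,95]).round(1),"x",np.nanpercentile(X[:,0],[2,98]).round(),"y",np.nanpercentile(X[:,1],[2,98]).round())
    for n in("eye_loupe","display_box","tweezers"):
        print(n,[(round(q["p"],2),at_z(cam,q["point"],0).round(1)) for q in spotter.place_of(cam,n)[:1]])
E
```

```text
t 56.95 p [351.6 178.5 201.8] yaw 0.3699 j [ 0.34 -0.36  2.23 -0.07  1.14 -0.01] F [-0.5  1.  -0.3] w 0.65
tool delta mm [  79.3  202.  -132.8] turn -0.0
axes after turn: x,y,z 102.7 181.8 -145.5
top [array([632.05, -11.05]), np.float64(0.28), np.float64(-0.29)] [ 6.320e+02 -1.087e+01  1.700e-01] [632.5  -10.85] [np.int64(94), np.float64(0.12416339555976694)] off [-0.45 -0.2 ]
top [array([631.83, -10.62]), np.float64(0.64), np.float64(-0.71)] [ 6.3207e+02 -1.0810e+01 -1.0000e-01] [631.78 -10.84] [np.int64(88), np.float64(0.09697507174752809)] off [0.05 0.22]
scene [array([630.48, -10.27]), np.float64(0.21), np.float64(-0.41)] [643.94 -24.56  -8.06] [628.26  -6.74] [np.int64(115), np.float64(0.21094849643782632)] off [ 2.22 -3.53]
scene [array([630.17,  -9.99]), np.float64(0.25), np.float64(-1.24)] [639.57 -15.15  -5.91] [627.5   -4.42] [np.int64(103), np.float64(2.3331355552542514)] off [ 2.67 -5.58]
top 763 slope [-1.0000e-03 -2.0000e-03  4.6744e+01] tilt 0.002
scene 725 slope [-1.0000e-03 -1.0000e-03  4.4789e+01] tilt 0.001
top 0.78 [505.8  90.1  13. ]
0.78 [244.4, 226.5, 304.6, 252.5] z [ 5.8 11.3 27.4] x [490. 545.] y [-15. 115.]
eye_loupe []
display_box [(0.71, array([ 729. , -227.4,    0. ]))]
tweezers [(0.49, array([729.7, -48.6,   0. ]))]
scene 0.58 [499.   94.8  13. ]
0.69 [311.8, 246.9, 333.9, 311.6] z [ 3.4 18.7 25.4] x [484. 543.] y [-13. 123.]
eye_loupe [(0.91, array([726.9,  68.5,   0. ]))]
display_box [(0.6, array([ 730.1, -216.4,    0. ]))]
tweezers [(0.69, array([715.2, -40.2,   0. ]))]
```

```bash
python3 -c "
from workcell import ctrl,read_state
print(read_state()['clock']);print(ctrl.sign_off())"
```

```text
57.95
the job is handed in; nothing more can be done
None
```

I lifted the lid with the lifter, held it, lowered it gently, and left it level and centred as far as I can measure. I handed the job in at 57.95 s of the 72 s allowed. The sign-off reported no verdict.

- **Grip trouble:** early on, the lifter's handle pressed on a jar that isn't in your list. This tipped the lifter in the grip, and it rolled onto its side when I set it down to regrip. I stood it on its butt against the wooden holder, tipped it back onto its underside and gripped it again. While I did that, the lid shifted about 3–4 mm. I don't know if the jar moved.
- **Lift:** I first nudged the lid to centre with the side of the blade. Then I raised one edge to 0.21 rad, seen in both cameras. I held it there for about 2 s and lowered it slowly until it read 0.01 rad.
- **Last checks:** the lid's tilt read about 0.002 rad. The lifter was upright at rest on the cabinet top, clear of the dish. The tweezers, display box and loupe read close to their first positions. The display box differed by about 13 mm between looks in the scene camera but by under 1 mm in the top camera.
- **Where the checks disagreed:** the top camera put the lid within about 0.5 mm of centre. The scene camera agreed across its view but read about 4 mm off along its line of sight, more than the 2.5 mm limit. It sees only the front of the holder, so I trusted the top camera.

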